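# Fill the bowl with model bricks through the sliding funnel

### The job

Push the sliding funnel along its track by its upright post until its spout is centred over the round bowl (not the square bin), then pour all six little clay bricks from the beaker through the funnel into the bowl. Leave the funnel there and set the empty beaker back down upright on the table. The bowl, the square bin and the half-built model wall must stay where they are.

Things in the scene. Friction and masses are not known exactly. Their poses are not given: they have to be found in the camera images.
- carriage (a joint): position of the funnel carriage along its track, in m: 0 at mid-track, positive towards +y of the rig, end stops at -0.15 and +0.15. It slides stiffly (about 2 to 3 N) and stays where it is left.
- spout (a point): centre of the funnel's lower opening (the spout), 66 mm above the table. Steel funnel, open at both ends: spout 60 mm inside and 68 mm outside diameter, from 66 to 80 mm above the table, then a cone up to a mouth of 128 mm outside diameter (120 inside) at 120 mm above the table, straight above the spout. It moves with the carriage.
- grip_top (a point): centre of the top of the carriage's square upright post, the slider's grip: black, 24 x 24 mm, top 144.5 mm above the table, free on both track sides from 42 mm above the table up. It stands 105 mm from the funnel's axis, towards +x of the rig (the far side), and is joined to the funnel by a bar 8 mm high at 88 mm above the table.
- rig: fixed plywood board 12 mm thick, 260 mm (x) by 420 mm (y), its upper face 12 mm above the table. Origin on the table under the mid-track position of the funnel's axis; the board reaches from -90 to +170 mm in x. The track, an aluminium bar, runs along y at x = +105 mm, with 30 mm end blocks. The funnel's axis travels along the line x = 0 of this frame. Its z is up.
- bowl: round white plastic bowl, the target, loose, 0.25 kg: rim 100 mm outside diameter, 45 mm high, 4 mm wall, rounded sides, foot 68 mm across. It stands on the board near one end, under the funnel's line of travel. Origin: centre of its underside, z up.
- bin: square white plastic bin 96 x 96 mm, 45 mm high, already part-filled with bricks, loose, standing on the board near the other end. Not the target. Origin: centre of its underside.
- cup: grey plastic beaker, loose, 80 g, standing on the table with the six bricks in it: 80 mm high, outside diameter 57 mm at the foot and 65 mm at the rim, 3 mm wall, 4 mm floor. Origin: centre of its underside, z towards its mouth.
- brick0: miniature clay brick 1 of 6, 25 x 16 x 14 mm, 12 g, loose in the beaker at the start. Origin: centre of its underside at the start (one 25 x 16 mm face).
- brick1: miniature clay brick 2 of 6, 25 x 16 x 14 mm, 12 g, loose in the beaker at the start. Origin: centre of its underside at the start (one 25 x 16 mm face).
- brick2: miniature clay brick 3 of 6, 25 x 16 x 14 mm, 12 g, loose in the beaker at the start. Origin: centre of its underside at the start (one 25 x 16 mm face).
- brick3: miniature clay brick 4 of 6, 25 x 16 x 14 mm, 12 g, loose in the beaker at the start. Origin: centre of its underside at the start (one 25 x 16 mm face).
- brick4: miniature clay brick 5 of 6, 25 x 16 x 14 mm, 12 g, loose in the beaker at the start. Origin: centre of its underside at the start (one 25 x 16 mm face).
- brick5: miniature clay brick 6 of 6, 25 x 16 x 14 mm, 12 g, loose in the beaker at the start. Origin: centre of its underside at the start (one 25 x 16 mm face).
- model_wall: half-built stepped model brick wall on a cardboard base 70 x 150 mm, 56 mm high in all, loose, 0.45 kg. Origin: centre of the underside of its base, long side along y. To be left alone.

How it is judged:
By the outcome, as a careful person would: the job done as asked, in the order asked, and still so for the second after the job is handed in, with the robot touching nothing.
It also fails if it takes over 64 s, if anything falls off the work surface, if the arm or the gripper's body presses on something with over 40 N, if the wrist force passes 120 N, or if a joint passes its speed limit or range.

### The arm

A 6-joint arm with a two-finger parallel gripper is mounted at the origin on the work surface. World frame = base frame: x ahead of the robot, y to its left, z up, the work surface at z = 0. Lengths are in m, angles in rad, forces in N, time in s.
With the tool pointing down it reaches from about 0.425 to 0.925 m from the base axis. Payload 12.5 kg.
Tool frame: the origin (TCP) lies midway between the tips of the shut fingers; the grasp point (between the pads) lies 19 mm behind it (manip.grip_depth is the z of the grasp point in the tool frame, in m); z points along the fingers, y is the direction in which the jaws open and shut (so a half turn about z gives the same grasp; the last joint's range is limited). The gripper opens to 85 mm and grips with 20 to 120 N. Pads are 22 mm wide; open, the fingers measure 114 mm over their backs; the gripper's body (76 mm by 85 mm) begins 54 mm behind the grasp point. The pads swing forward as they close: fully open they stand 13 mm farther back than shut.
Start: joints at [1.228, 0.491, 1.559, -0, 1.092, -0.106], TCP at [0.147, 0.608, 0.231] pointing down, gripper open.
Joint ranges: [-3.1, 3.1], [-0.84, 2.19], [0.05, 2.79], [-1.13, 4.28], [0.06, 2.93], [-2.69, 2.69]. Speed limits (rad/s): [2.22, 2.22, 2.79, 3.14, 3.14, 3.14].

### API

Orientations are given as a unit quaternion [w, x, y, z].
In Python, from rig import manip gives the robot as it stands. The module is installed in compiled form; this text tells all that it offers.
- The arm moves only by the tool send_rows, never from a script. Its argument "commands" is a list of rows, each a list of 7 numbers: the turn, a rotation vector about the tool's x, y, z in rad, then the shift along the tool's x, y, z in m, then the opening, from 0 (shut) to 1 (fully open). In form: [[rx, ry, rz, dx, dy, dz, fingers], ...]. A call has 1 to 20 rows; each row is the pose to reach, as a shift and turn from the pose measured when the call began, along the tool's axes at that moment; what a row does not reach only later rows make up. A row lasts 1/10 s, in which the tool goes at most 50 mm and 8.59 degrees, less where a joint would pass 70% of its speed; a pose out of reach is approached as far as the arm can. A call with a gripper value outside its range is refused whole. The fingers move at their own pace and stop on an object; "grip_force" is the grip in N (left out, the last holds). Time passes only in rows, so rows that repeat a pose let the fingers close. It gives the time, the measured TCP pose, the force and the opening at its end, in the units of the state.
- manip.get_obs(): the state, without advancing time (a new reading comes with each control period).
- manip.get_image(name): name is "scene" or "top" or "wrist"; returns a dict with "color" (480x640x3 uint8, red, green, blue), "fx", "fy", "cx", "cy" (pixels), "extrinsics" (4x4, takes a point from world to camera coordinates). Camera axes: x right, y down, z forward; pixel columns grow to the right and rows downward; lengths in m; the calibration is good to about 2 mm. A picture is of the moment at which its call begins. There is no depth.
- manip.job_done(): hands the job in, once; it reports no verdict.
The state is a dict: "time": time; "joint_positions": joint angles; "joint_vel": joint speeds; "effort": joint torques, N m; "tool_pos": TCP position; "tcp_rot": TCP orientation; "contact_force": force on the tool from outside, world axes, zero at the start; "moment": the same for the moment, N m; "gripper_width": finger opening in m.
Only numpy, scipy, OpenCV 4.12 (cv2) and the standard library are available. Lean on these libraries where they do the work, as an engineer would, in place of code of your own. Each camera call takes 0.05 s, during which the arm holds its last target. There are 200 camera calls.

## Working session

There is one attempt and no reset: what is moved stays moved. The work goes in short steps, Python scripts to look and compute and a tool call to move; the robot and the scene stay as the last step left them, time stands still between calls to the robot, and variables do not carry over. Pictures are saved under pics/ and viewed, about 8 in all and at most 12, crops included, and the job is handed in when it is done.

Besides the shell and the picture viewer there is one more tool, called after "Request:" in YAML: its name, and indented under it one key for each argument. send_rows: Moves the arm, as the interface text tells. Its arguments: {"type":"object","properties":{"commands":{"type":"array"},"grip_force":{"type":"number"}},"required":["commands"]}

```bash
mkdir -p pics; cat > h.py <<'E'
import numpy as np, cv2
from rig import manip
from scipy.spatial.transform import Rotation as R
def snap(n,f):
    im=manip.get_image(n); cv2.imwrite(f'pics/{f}.png',cv2.cvtColor(im['color'],cv2.COLOR_RGB2BGR)); np.savez(f'pics/{f}.npz',**im); return im
def load(f): return dict(np.load(f'pics/{f}.npz'))
def ray(im,u,v,z):
    E=im['extrinsics'];Rm=E[:3,:3];c=-Rm.T@E[:3,3]
    d=Rm.T@np.array([(u-im['cx'])/im['fx'],(v-im['cy'])/im['fy'],1]); return c+d*(z-c[2])/d[2]
def proj(im,p):
    q=im['extrinsics'][:3,:3]@np.array(p)+im['extrinsics'][:3,3]; return im['fx']*q[0]/q[2]+im['cx'],im['fy']*q[1]/q[2]+im['cy']
E
python3 - <<'E'
from h import *
a=snap('top','top0');b=snap('scene','sc0')
print(manip.get_obs(), manip.grip_depth)
for i in(a,b):
    E=i['extrinsics'];print(-E[:3,:3].T@E[:3,3],E[:3,:3].round(3).tolist(),i['fx'])
E
```

```text
{'time': 0.1, 'joint_positions': array([ 1.22843712e+00,  4.91501162e-01,  1.55941432e+00,  1.73143524e-05,
        1.09172293e+00, -1.05582772e-01]), 'joint_vel': array([-0.00056856, -0.00325107, -0.00098406,  0.00092417,  0.00113401,
        0.00074606]), 'effort': array([ 3.18596074e-03, -6.19449663e+01, -2.62032241e+01, -1.06510490e-04,
        2.86716269e-03, -2.94573556e-05]), 'tool_pos': array([0.14649707, 0.60736612, 0.23077613]), 'tcp_rot': array([-1.23621360e-04,  1.18115813e-01,  9.92999689e-01, -5.08111636e-04]), 'contact_force': array([ 0.34360559, -0.76105263,  0.44321198]), 'moment': array([-0.00330988,  0.04072473,  0.01121065]), 'gripper_width': 0.08530141863190364} -0.0187
[ 0.35075795 -0.05110452  1.05897933] [[0.004, -1.0, 0.009], [-0.987, -0.005, -0.16], [0.16, -0.008, -0.987]] 616.4937153152678
[ 0.7672683  -0.55920822  0.56501947] [[0.908, 0.419, -0.023], [0.256, -0.595, -0.762], [-0.333, 0.686, -0.647]] 441.7399336691078
```

View pics/top0.png

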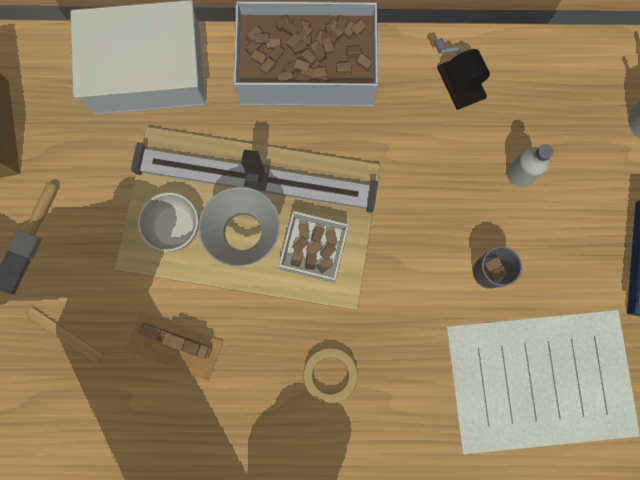

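View pics/sc0.png

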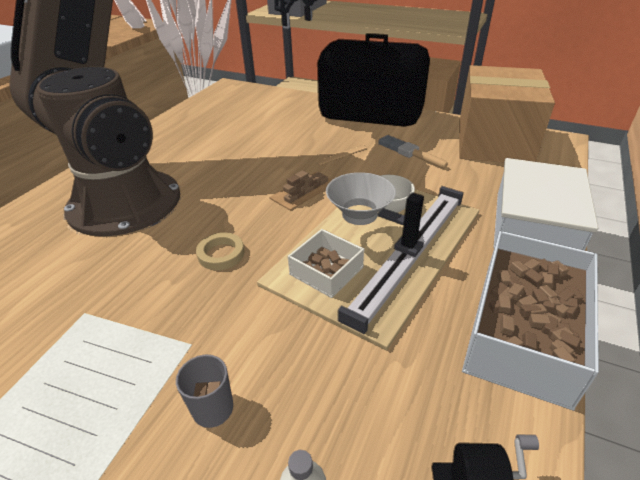

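The top view shows the round bowl at about (168,222), funnel mouth (239,227), bin (314,246), beaker (498,266), post (253,165), and track from (138,158) to (373,195). In the scene view the arm is upper left, with the post at (412,222) and the beaker at (205,390).

```bash
cat > m.py <<'E'
from h import *
im=load('top0');c=im['color'];hsv=cv2.cvtColor(c,cv2.COLOR_RGB2HSV);g=cv2.cvtColor(c,cv2.COLOR_RGB2GRAY)
low=((hsv[...,1]<70)).astype(np.uint8)*255
low=cv2.morphologyEx(low,cv2.MORPH_OPEN,np.ones((3,3)))
cs,_=cv2.findContours(low,cv2.RETR_EXTERNAL,cv2.CHAIN_APPROX_NONE)
for k in cs:
    if cv2.contourArea(k)>200: print(cv2.boundingRect(k),cv2.contourArea(k))
def circ(name,u,v,r,z):
    # world-plane circle: find edge pts along radial rays, fit
    x=ray(im,u,v,z)
    G=cv2.magnitude(cv2.Sobel(g,cv2.CV_32F,1,0),cv2.Sobel(g,cv2.CV_32F,0,1))
    for it in range(4):
        P=[]
        for t in np.linspace(0,2*np.pi,120,endpoint=False):
            rr=np.arange(r-.008,r+.008,.0005)
            s=[G[int(round(b)),int(round(a))] for a,b in (proj(im,x+[q*np.cos(t),q*np.sin(t),0]) for q in rr)]
            q=rr[int(np.argmax(s))];P.append(x[:2]+[q*np.cos(t),q*np.sin(t)])
        P=np.array(P)
        from scipy.optimize import least_squares
        f=least_squares(lambda p:np.hypot(*(P-p[:2]).T)-p[2],[x[0],x[1],r],loss='soft_l1',f_scale=.001).x
        x=np.array([f[0],f[1],z])
    print(name,f.round(4),'expected r',r); return f[:2]
bowl=circ('bowl',168,222,.05,.057);fun=circ('funnel',239,227,.064,.12);cup=circ('cup',501,266,.0325,.08)
for n,z,ps in(('board',.012,[(147,127),(379,162),(358,305),(117,270)]),('track',.03,[(153,161),(357,193)])):
    w=np.array([ray(im,*p,z)[:2] for p in ps]);d=np.roll(w,-1,0)-w
    print(n,w.round(4).tolist(),np.hypot(*d.T).round(4),np.degrees(np.arctan2(d[:,1],d[:,0])).round(2))
E
python3 m.py; python3 - <<'E'
from h import *
a=load('top0')['color'][110:320,110:390,::-1];cv2.imwrite('pics/z.png',cv2.resize(a,None,fx=2.85,fy=2.85,interpolation=cv2.INTER_CUBIC))
E
```

```text
(447, 310, 193, 144) 22277.0
(473, 246, 49, 42) 1500.5
(0, 230, 41, 64) 1428.5
(279, 211, 70, 72) 3475.0
(507, 145, 46, 42) 1222.5
(131, 143, 247, 124) 14073.0
(629, 102, 11, 36) 260.5
(434, 38, 55, 70) 2007.0
(0, 0, 640, 115) 32679.5
bowl [0.559  0.2057 0.0472] expected r 0.05
funnel [0.5392 0.081  0.0623] expected r 0.064
cup [ 0.4826 -0.3371  0.0295] expected r 0.0325
board [[0.7371, 0.2627], [0.6754, -0.1483], [0.4237, -0.1102], [0.4816, 0.3008]] [0.4156 0.2545 0.4151 0.2584] [-98.54 171.4   81.99  -8.48]
track [[0.6691, 0.2438], [0.6144, -0.1083]] [0.3564 0.3564] [-98.84  81.16]
```

View pics/z.png

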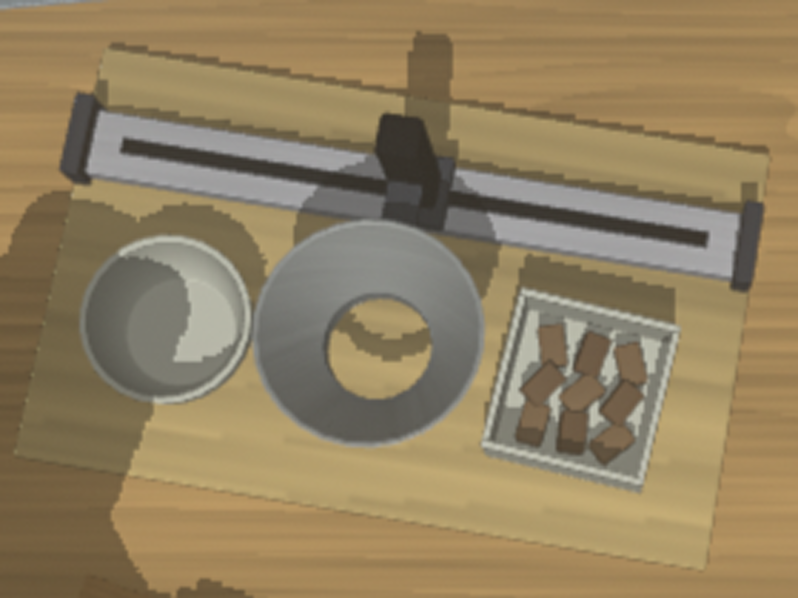

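The crop shows the bowl rim centre at about (168,222), the funnel nearly at mid-track, and the bin with bricks on the right. The tilt of the track gives a rig yaw of about -8.5°.

```bash
cat >> h.py <<'E'
def pose():
    o=manip.get_obs(); q=o['tcp_rot']; return np.array(o['tool_pos']),R.from_quat([q[1],q[2],q[3],q[0]]),o
def row(p,Rt):
    """target world position + Rotation -> tool-frame row from the pose now"""
    p0,R0,_=pose(); return np.r_[(R0.inv()*Rt).as_rotvec(),R0.inv().apply(np.array(p)-p0)].round(4).tolist()
def tool(zdir,ydir):
    z=np.array(zdir,float);z/=np.linalg.norm(z);y=np.array(ydir,float);y-=z*(y@z);y/=np.linalg.norm(y)
    return R.from_matrix(np.c_[np.cross(y,z),y,z])
E
python3 - <<'E'
from h import *
im=load('top0');c=im['color'];hsv=cv2.cvtColor(c,cv2.COLOR_RGB2HSV)
a=np.radians(81.4);uy=np.array([np.cos(a),np.sin(a)]);ux=np.array([uy[1],-uy[0]])
fun=np.array([.5392,.081]);bowl=np.array([.559,.2057]);P=fun+.105*ux
print('post',P,'proj corners',[np.round(proj(im,[*(P+.012*(i*ux+j*uy)),.1445]),1).tolist() for i,j in((1,1),(1,-1),(-1,-1),(-1,1))])
m=(hsv[140:190,235:275,2]<62).astype(np.uint8); ys,xs=np.nonzero(m)
print('dark post rows',ys.min()+140,'cols in rows',[(y+140,np.nonzero(m[y])[0].min()+235,np.nonzero(m[y])[0].max()+235) for y in range(0,50,5) if m[y].any()])
d=bowl-fun;print('travel',d@uy,'lateral',d@ux)
b=.559
print(row([P[0],P[1],.231],tool([0,0,-1],[*uy,0])))
E
```

```text
post [0.64301942 0.06529879] proj corners [[241.9, 147.2], [257.3, 149.5], [254.6, 164.4], [239.2, 162.0]]
dark post rows 151 cols in rows [(155, np.int64(244), np.int64(258)), (160, np.int64(243), np.int64(260)), (165, np.int64(243), np.int64(262)), (170, np.int64(245), np.int64(263)), (175, np.int64(235), np.int64(264)), (180, np.int64(257), np.int64(274)), (185, np.int64(245), np.int64(257))]
travel 0.12625872051674708 lateral 0.0009303190173001984
[-0.001, -0.0002, -0.0867, -0.6098, -0.4105, 0.0001]
```

Request:
send_rows:
  commands:
    - [0,0,-0.087,-0.608,-0.411,0,1]
    - [0,0,-0.087,-0.608,-0.411,0,1]
    - [0,0,-0.087,-0.608,-0.411,0,1]
    - [0,0,-0.087,-0.608,-0.411,0,1]
    - [0,0,-0.087,-0.608,-0.411,0,1]
    - [0,0,-0.087,-0.608,-0.411,0,1]
    - [0,0,-0.087,-0.608,-0.411,0,1]
    - [0,0,-0.087,-0.608,-0.411,0,1]
    - [0,0,-0.087,-0.608,-0.411,0,1]
    - [0,0,-0.087,-0.608,-0.411,0,1]
    - [0,0,-0.087,-0.608,-0.411,0,1]
    - [0,0,-0.087,-0.608,-0.411,0,1]
    - [0,0,-0.087,-0.608,-0.411,0,1]
    - [0,0,-0.087,-0.608,-0.411,0,1]
    - [0,0,-0.087,-0.608,-0.411,0,1]
    - [0,0,-0.087,-0.608,-0.411,0,1]
    - [0,0,-0.087,-0.608,-0.411,0,1]
    - [0,0,-0.087,-0.608,-0.411,0,1]
    - [0,0,-0.087,-0.608,-0.411,0,1]
    - [0,0,-0.087,-0.608,-0.411,0,1]

```text
time: 2.1
tool_pos: [0.6407, 0.0661, 0.2314]
tcp_rot: [-0.0, 0.074, 0.997, -0.0]
contact_force: [-0.8, -0.2, 0.9]
gripper_width: 0.0854
```

```bash
python3 - <<'E'
from h import *
snap('wrist','w1')
p,Rt,o=pose();print(p,Rt.as_matrix().round(3).tolist(),o['joint_positions'].round(4).tolist(),o['gripper_width'])
print(row([.641,.065,.231],tool([0,0,-1],[np.cos(np.radians(81.4)),np.sin(np.radians(81.4)),0])))
E
```

```text
[0.64083342 0.0659981  0.23143994] [[-0.989, 0.148, 0.0], [0.148, 0.989, -0.001], [-0.0, -0.001, -1.0]] [0.0005, 0.5186, 1.5083, -0.001, 1.1147, -1.4212] 0.08561972605455853
[-0.0009, 0.0002, 0.0014, -0.0003, -0.001, 0.0004]
```

View pics/w1.png

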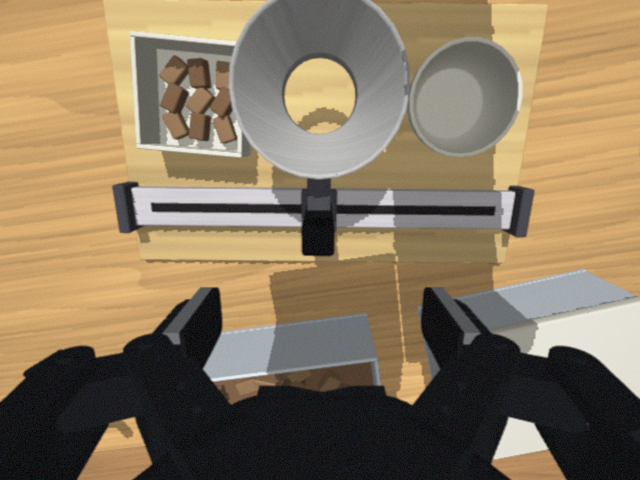

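The wrist view shows the post (303–335, 190–255) centred between the fingers, and the track is level, so the yaw is right. I'll cross-check the positions from this view.

```bash
python3 - <<'E'
from h import *
im=load('w1')
a=np.radians(81.4);uy=np.array([np.cos(a),np.sin(a)]);ux=np.array([uy[1],-uy[0]])
for n,u,v,z in(('post far-edge mid',318.5,255,.1445),('post near?',319,223,.1445),('funnel top edge/bottom',320,179,.12),('funL',230,93,.12),('funR',408,93,.12),('bowlL',409,97,.057),('bowlR',522,97,.057),('bowlT',465,38,.057),('bowlB',465,156,.057)):
    print(n,ray(im,u,v,z).round(4))
fl,fr=ray(im,230,93,.12)[:2],ray(im,408,93,.12)[:2];b=np.mean([ray(im,409,97,.057),ray(im,522,97,.057)],0)[:2]
print('dia',np.linalg.norm(fl-fr),'bowl-funnel along',(b-(fl+fr)/2)@uy)
E
```

```text
post far-edge mid [0.6542 0.0619 0.1445]
post near? [0.6307 0.0658 0.1445]
funnel top edge/bottom [0.6031 0.0706 0.12  ]
funL [0.5342 0.0169 0.12  ]
funR [0.5528 0.1409 0.12  ]
bowlL [0.5509 0.1575 0.057 ]
bowlR [0.5656 0.256  0.057 ]
bowlT [0.5115 0.2079 0.057 ]
bowlB [0.6092 0.2046 0.057 ]
dia 0.12530080387619358 bowl-funnel along 0.1286324609984415
```

Request:
send_rows:
  commands:
    - [0,0,0,0,0,0.04,1]
    - [0,0,0,0,0,0.08,1]
    - [0,0,0,0,0,0.11,1]
    - [0,0,0,0,0,0.126,1]
    - [0,0,0,0,0,0.126,1]
    - [0,0,0,0,0,0.126,0.2]
    - [0,0,0,0,0,0.126,0.2]
    - [0,0,0,0,0,0.126,0.2]
    - [0,0,0,0,0,0.126,0.2]
    - [0,0,0,0,0,0.126,0.2]
    - [0,0,0,0,0,0.126,0.2]
    - [0,0,0,0,0,0.126,0.2]
    - [0,0,0,0,0,0.126,0.2]
  grip_force: 20

```text
time: 3.45
tool_pos: [0.6411, 0.0658, 0.1064]
tcp_rot: [0.001, 0.075, 0.997, -0.0]
contact_force: [-0.4, -0.3, 6.2]
gripper_width: 0.0238
```

Request:
send_rows:
  commands:
    - [0,0,0,0,0.01,0,0.2]
    - [0,0,0,0,0.022,0,0.2]
    - [0,0,0,0,0.034,0,0.2]
    - [0,0,0,0,0.046,0,0.2]
    - [0,0,0,0,0.058,0,0.2]
    - [0,0,0,0,0.07,0,0.2]
    - [0,0,0,0,0.082,0,0.2]
    - [0,0,0,0,0.094,0,0.2]
    - [0,0,0,0,0.106,0,0.2]
    - [0,0,0,0,0.118,0,0.2]
    - [0,0,0,0,0.125,0,0.2]
    - [0,0,0,0,0.127,0,0.2]
    - [0,0,0,0,0.127,0,0.2]
    - [0,0,0,0,0.127,0,0.2]

```text
time: 4.85
tool_pos: [0.6615, 0.1929, 0.1064]
tcp_rot: [0.002, 0.074, 0.997, 0.0]
contact_force: [10.1, 1.3, -3.0]
gripper_width: 0.0237
```

```bash
python3 - <<'E'
from h import *
snap('wrist','w2');snap('top','t2')
p,Rt,o=pose();print(p,o['contact_force'],o['joint_positions'].round(4).tolist())
w=load('w2')['color'];t=load('t2')['color']
cv2.imwrite('pics/z2.png',np.hstack([cv2.resize(w[:,:,::-1],(400,300)),cv2.resize(t[140:290,90:290,::-1],(400,300),interpolation=cv2.INTER_CUBIC)]))
E
```

```text
[0.66146019 0.19289632 0.10643419] [11.47381243  0.58833036 -3.01924471] [0.1882, 0.7078, 1.5059, -0.0008, 0.9229, -1.2333]
```

View pics/z2.png

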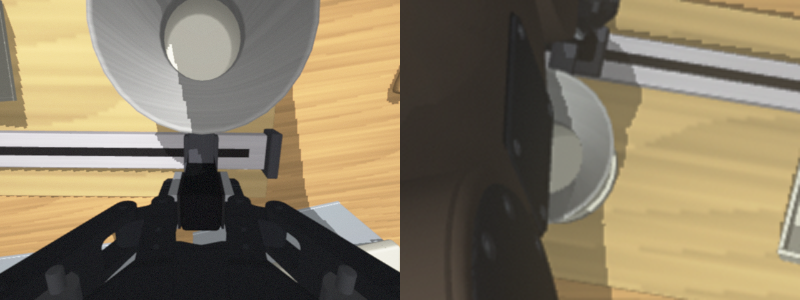

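The carriage moved and the spout now shows the bowl's inside (left half, about (203,45)). The arm hides the top view, so I'll release, rise and re-measure.

Request:
send_rows:
  commands:
    - [0,0,0,0,0,0,0.45]
    - [0,0,0,0,0,0,0.45]
    - [0,0,0,0,0,0,0.45]
    - [0,0,0,0,0,-0.03,0.6]
    - [0,0,0,0,0,-0.07,0.8]
    - [0,0,0,0,0,-0.12,1]
    - [0,0,0,0,0,-0.15,1]

```text
time: 5.65
tool_pos: [0.661, 0.1933, 0.2604]
tcp_rot: [0.004, 0.074, 0.997, 0.001]
contact_force: [-0.1, 0.1, -0.1]
gripper_width: 0.0851
```

```bash
python3 - <<'E'
from h import *
w=snap('wrist','w3');p,Rt,o=pose();print(p,o['joint_positions'].round(4).tolist())
for k,v in (('funnel mouth',[.558,.2065,.12]),('bowl floor',[.559,.206,.016])): print(k,np.round(proj(w,v),1))
cv2.imwrite('pics/w3.png',w['color'][:,:,::-1])
E
```

```text
[0.66201965 0.19347587 0.26474689] [0.1888, 0.5544, 1.3509, -0.0006, 1.2222, -1.2332]
funnel mouth [318.2  88.2]
bowl floor [318.4 102.3]
```

View pics/w3.png

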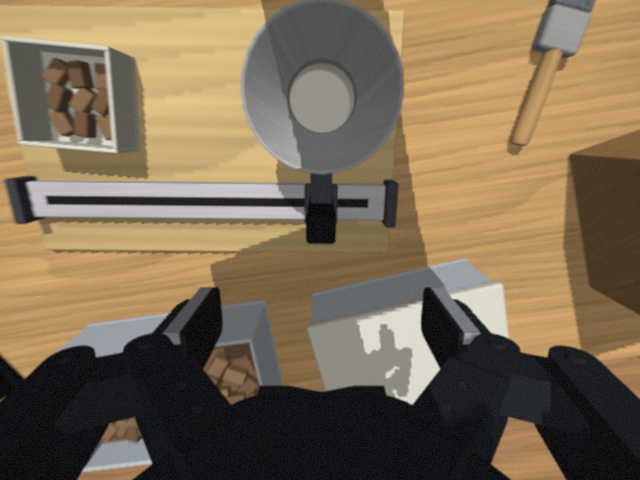

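The mouth spans x 242–404 (centre 323) and the bowl floor is visible through the spout. The predicted column was 318, so the offset may be a few mm. I'll move the arm towards the beaker so the top camera can see clearly.

```bash
python3 - <<'E'
from h import *
print(row([.40,-.28,.30],tool([0,0,-1],[np.cos(np.radians(55.1)),np.sin(np.radians(55.1)),0])))
print(ray(load('w3'),323,87.5,.12),ray(load('w3'),321,244,.1445))
E
```

```text
[0.0072, 0.0122, 0.4606, 0.1885, -0.5069, -0.0399]
[0.55803929 0.21029562 0.12      ] [0.67653822 0.19086897 0.1445    ]
```

Request:
send_rows:
  commands:
    - [0,0,0.46,0.1885,-0.507,-0.035,1]
    - [0,0,0.46,0.1885,-0.507,-0.035,1]
    - [0,0,0.46,0.1885,-0.507,-0.035,1]
    - [0,0,0.46,0.1885,-0.507,-0.035,1]
    - [0,0,0.46,0.1885,-0.507,-0.035,1]
    - [0,0,0.46,0.1885,-0.507,-0.035,1]
    - [0,0,0.46,0.1885,-0.507,-0.035,1]
    - [0,0,0.46,0.1885,-0.507,-0.035,1]
    - [0,0,0.46,0.1885,-0.507,-0.035,1]
    - [0,0,0.46,0.1885,-0.507,-0.035,1]
    - [0,0,0.46,0.1885,-0.507,-0.035,1]
    - [0,0,0.46,0.1885,-0.507,-0.035,1]
    - [0,0,0.46,0.1885,-0.507,-0.035,1]
    - [0,0,0.46,0.1885,-0.507,-0.035,1]

```text
time: 7.1
tool_pos: [0.4004, -0.2792, 0.2949]
tcp_rot: [0.006, 0.299, 0.954, 0.003]
contact_force: [0.9, -0.6, 0.4]
gripper_width: 0.0853
```

```bash
python3 - <<'E'
from h import *
snap('top','t4');p,Rt,o=pose();print(p,Rt.as_matrix().round(3).tolist(),o['joint_positions'].round(4).tolist())
A=load('top0')['color'];B=load('t4')['color']
for n,X,(u,v) in(('bowl before',A,(168,222)),('funnel before',A,(239,227)),('funnel after',B,(166,218))):
    k=cv2.resize(X[v-55:v+55,u-55:u+55,::-1],None,fx=2.42,fy=2.42,interpolation=cv2.INTER_CUBIC)
    globals().setdefault('L',[]).append(k)
cv2.imwrite('pics/z4.png',np.hstack(L))
E
```

```text
[ 0.40055736 -0.27902124  0.29493627] [[-0.821, 0.57, 0.014], [0.57, 0.821, 0.003], [-0.01, 0.01, -1.0]] [-0.7497, 0.2243, 1.7996, 0.0125, 1.1095, -1.719]
```

View pics/z4.png

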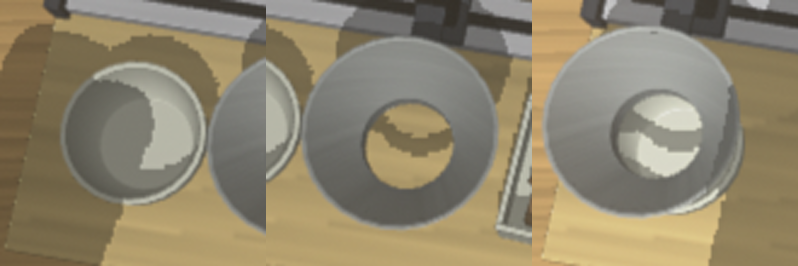

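The first two panels show the bowl and the funnel before the push. The third shows the funnel over the bowl, with a sliver of bowl rim at lower right, as expected from the viewing angle. Next I'll turn the extents into points, and use the spout circle as a check.

```bash
python3 - <<'E'
from h import *
A,B=load('top0'),load('t4')
a=np.radians(81.4);uy=np.array([np.cos(a),np.sin(a)]);ux=np.array([uy[1],-uy[0]])
def centre(im,u0,v0,r,z,off=0):
    # median of opposite gradient pairs: outermost strong edge along each ray (outer rim), then circle fit
    g=cv2.GaussianBlur(cv2.cvtColor(im['color'],cv2.COLOR_RGB2LAB).astype(np.float32),(3,3),0)
    x=ray(im,u0,v0,z)
    for it in range(5):
        P=[]
        for t in np.linspace(0,2*np.pi,180,endpoint=False):
            rr=np.arange(r-.006,r+.006,.00025)
            uv=np.float32([proj(im,x+[q*np.cos(t),q*np.sin(t),0]) for q in rr])
            s=cv2.remap(g,uv[:,:1],uv[:,1:],cv2.INTER_LINEAR)[:,0]
            d=np.linalg.norm(np.gradient(s,axis=0),axis=1)
            idx=[i for i in range(1,len(d)-1) if d[i]>=d[i-1] and d[i]>=d[i+1] and d[i]>.35*d.max()]
            if idx: P.append(x[:2]+rr[idx[-1]]*np.array([np.cos(t),np.sin(t)]))
        P=np.array(P)
        from scipy.optimize import least_squares
        f=least_squares(lambda p:np.hypot(*(P-p[:2]).T)-p[2],[x[0],x[1],r],loss='cauchy',f_scale=.0007).x
        x=np.array([f[0],f[1],z])
    res=np.abs(np.hypot(*(P-f[:2]).T)-f[2]);print(f.round(4),'r exp',r,'medres',np.median(res).round(4)); return f[:2]
b=centre(A,168.4,221.8,.05,.057);f0=centre(A,239.4,226.8,.064,.12);f1=centre(B,156.2,213.4,.064,.12)
print('moved',(f1-f0)@uy,(f1-f0)@ux,'bowl-f1',(b-f1)@uy,(b-f1)@ux)
p=lambda im,u,v,z:ray(im,u,v,z)[:2].round(4)
print('extents',p(A,168.4,221.75,.057),p(A,239.4,226.8,.12),p(B,156.2,213.4,.12))
E
```

```text
[0.5575 0.2069 0.0508] r exp 0.05 medres 0.0009
[0.5387 0.0805 0.0645] r exp 0.064 medres 0.0009
[0.5586 0.2095 0.0646] r exp 0.064 medres 0.001
moved 0.13048036996613152 0.0003690223799878052 bowl-f1 -0.00267479416495375 -0.0006490952181880869
extents [0.5568 0.2056] [0.5364 0.0793] [0.5569 0.2089]
```

The funnel is about 3 mm past the bowl towards +y in both cameras. There's plenty of time, so I'll go back and correct it.

```bash
python3 - <<'E'
from h import *
a=np.radians(81.4)
print(row([.6605,.194,.235],tool([0,0,-1],[np.cos(a),np.sin(a),0])))
E
```

```text
[0.0075, 0.0118, -0.457, 0.057, 0.5362, 0.0647]
```

Request:
send_rows:
  commands:
    - [0.0075,0.0118,-0.457,0.057,0.536,0.065,1]
    - [0.0075,0.0118,-0.457,0.057,0.536,0.065,1]
    - [0.0075,0.0118,-0.457,0.057,0.536,0.065,1]
    - [0.0075,0.0118,-0.457,0.057,0.536,0.065,1]
    - [0.0075,0.0118,-0.457,0.057,0.536,0.065,1]
    - [0.0075,0.0118,-0.457,0.057,0.536,0.065,1]
    - [0.0075,0.0118,-0.457,0.057,0.536,0.065,1]
    - [0.0075,0.0118,-0.457,0.057,0.536,0.065,1]
    - [0.0075,0.0118,-0.457,0.057,0.536,0.065,1]
    - [0.0075,0.0118,-0.457,0.057,0.536,0.065,1]
    - [0.0075,0.0118,-0.457,0.057,0.536,0.065,1]
    - [0.0075,0.0118,-0.457,0.057,0.536,0.065,1]
    - [0.0075,0.0118,-0.457,0.057,0.536,0.065,1]
    - [0.0075,0.0118,-0.457,0.057,0.536,0.065,1]
    - [0.0075,0.0118,-0.457,0.057,0.536,0.065,1]

```text
time: 8.65
tool_pos: [0.6601, 0.1932, 0.2352]
tcp_rot: [0.0, 0.075, 0.997, -0.0]
contact_force: [0.1, -0.1, -0.2]
gripper_width: 0.0852
```

Request:
send_rows:
  commands:
    - [0,0,0,0,0,0.045,1]
    - [0,0,0,0,0,0.09,1]
    - [0,0,0,0,0,0.128,0.7]
    - [0,0,0,0,0,0.128,0.5]
    - [0,0,0,0,0,0.128,0.2]
    - [0,0,0,0,0,0.128,0.2]
    - [0,0,0,0,0,0.128,0.2]
    - [0,0,0,0,0,0.128,0.2]
    - [0,0,0,0,0,0.128,0.2]

```text
time: 9.55
tool_pos: [0.6613, 0.1932, 0.1101]
tcp_rot: [0.002, 0.075, 0.997, 0.0]
contact_force: [-0.8, -1.7, 7.5]
gripper_width: 0.0237
```

Request:
send_rows:
  commands:
    - [0,0,0,0,-0.001,0,0.2]
    - [0,0,0,0,-0.002,0,0.2]
    - [0,0,0,0,-0.003,0,0.2]
    - [0,0,0,0,-0.004,0,0.2]
    - [0,0,0,0,-0.004,0,0.2]
    - [0,0,0,0,-0.004,0,0.2]
    - [0,0,0,0,-0.004,0,0.35]
    - [0,0,0,0,-0.004,0,0.5]
    - [0,0,0,0,-0.004,0,0.5]
    - [0,0,0,0,-0.004,-0.04,0.7]
    - [0,0,0,0,-0.004,-0.09,1]
    - [0,0,0,0,-0.004,-0.14,1]
    - [0,0,0,0,-0.004,-0.19,1]

```text
time: 10.85
tool_pos: [0.6595, 0.189, 0.3026]
tcp_rot: [0.003, 0.075, 0.997, 0.0]
contact_force: [0.5, -0.7, -1.0]
gripper_width: 0.0855
```

```bash
python3 - <<'E'
from h import *
print(pose()[0]);a=np.radians(54.2)
print(row([.40,-.28,.30],tool([0,0,-1],[np.cos(a),np.sin(a),0])))
E
```

```text
[0.65945868 0.18900539 0.30259231]
[0.0025, 0.0048, 0.4738, 0.186, -0.5027, 0.001]
```

```bash
python3 - <<'E'
from h import *
h=np.radians(-34.9);p=np.radians(45);H=np.array([np.cos(h),np.sin(h),0])
zd=H*np.cos(p)-[0,0,np.sin(p)]
print(row(np.array([.4826,-.3371,.0])-H*.13+[0,0,.22],tool(zd,[-H[1],H[0],0])))
E
```

```text
[0.1821, -0.7665, 0.433, 0.2127, -0.4893, 0.0808]
```

Request:
send_rows:
  commands:
    - [0,0,0.474,0.186,-0.503,0,1]
    - [0,0,0.474,0.186,-0.503,0,1]
    - [0,0,0.474,0.186,-0.503,0,1]
    - [0,0,0.474,0.186,-0.503,0,1]
    - [0,0,0.474,0.186,-0.503,0,1]
    - [0,0,0.474,0.186,-0.503,0,1]
    - [0.182,-0.767,0.433,0.213,-0.489,0.081,1]
    - [0.182,-0.767,0.433,0.213,-0.489,0.081,1]
    - [0.182,-0.767,0.433,0.213,-0.489,0.081,1]
    - [0.182,-0.767,0.433,0.213,-0.489,0.081,1]
    - [0.182,-0.767,0.433,0.213,-0.489,0.081,1]
    - [0.182,-0.767,0.433,0.213,-0.489,0.081,1]
    - [0.182,-0.767,0.433,0.213,-0.489,0.081,1]
    - [0.182,-0.767,0.433,0.213,-0.489,0.081,1]
    - [0.182,-0.767,0.433,0.213,-0.489,0.081,1]
    - [0.182,-0.767,0.433,0.213,-0.489,0.081,1]

```text
time: 12.45
tool_pos: [0.3893, -0.2497, 0.2661]
tcp_rot: [0.336, 0.29, 0.888, -0.118]
contact_force: [0.4, -0.9, -0.3]
gripper_width: 0.0855
```

```bash
cat > c.py <<'E'
from h import *
from scipy.optimize import least_squares
a=np.radians(81.4);uy=np.array([np.cos(a),np.sin(a)]);ux=np.array([uy[1],-uy[0]])
def centre(im,u0,v0,r,z):
    g=cv2.GaussianBlur(cv2.cvtColor(im['color'],cv2.COLOR_RGB2LAB).astype(np.float32),(3,3),0);x=ray(im,u0,v0,z)
    for it in range(5):
        P=[]
        for t in np.linspace(0,2*np.pi,180,endpoint=False):
            rr=np.arange(r-.006,r+.006,.00025)
            uv=np.float32([proj(im,x+[q*np.cos(t),q*np.sin(t),0]) for q in rr])
            d=np.linalg.norm(np.gradient(cv2.remap(g,uv[:,:1],uv[:,1:],cv2.INTER_LINEAR)[:,0],axis=0),axis=1)
            i=[i for i in range(1,len(d)-1) if d[i]>=d[i-1] and d[i]>=d[i+1] and d[i]>.35*d.max()]
            if i: P.append(x[:2]+rr[i[-1]]*np.array([np.cos(t),np.sin(t)]))
        P=np.array(P);f=least_squares(lambda p:np.hypot(*(P-p[:2]).T)-p[2],[x[0],x[1],r],loss='cauchy',f_scale=.0007).x;x=np.array([*f[:2],z])
    print(f.round(4),'r exp',r); return f[:2]
E
python3 - <<'E'
from c import *
B=snap('top','t5');p,Rt,o=pose();print(p,Rt.as_matrix().round(3).tolist(),o['joint_positions'].round(4).tolist())
A=load('top0');b=centre(A,168.4,221.8,.05,.057);f=centre(B,158,213.4,.064,.12);print('bowl-f',(b-f)@uy,(b-f)@ux)
c=centre(A,501,266,.0325,.08)
# planar kinematics fit
D=[([1.22844,.4915,1.55941,1.0917],[.1465,.60737,.23078]),([.0005,.5186,1.5083,1.1147],[.64083,.066,.23144]),([.1882,.7078,1.5059,.9229],[.66146,.1929,.10643]),([.1888,.5544,1.3509,1.2222],[.662,.19348,.26475]),([-.7497,.2243,1.7996,1.1095],[.40056,-.27902,.29494])]
q=o['joint_positions'];D.append(([q[0],q[1],q[2],q[4]],p))
for q,x in D: print('bearing',np.arctan2(x[1],x[0]),'j1',q[0],'r',np.hypot(*x[:2]))
E
```

```text
[ 0.38966614 -0.25018461  0.26600245] [[-0.613, 0.588, 0.528], [0.427, 0.809, -0.405], [-0.665, -0.022, -0.746]] [-0.749, 0.056, 2.3197, 1.0104, 0.0751, -2.6852]
[0.5575 0.2069 0.0508] r exp 0.05
[0.5579 0.2057 0.0645] r exp 0.064
bowl-f 0.0011763894054681527 -0.0005783510968708502
[ 0.4837 -0.3369  0.0336] r exp 0.0325
bearing 1.334113345226829 j1 1.22844 r 0.6247884177063464
bearing 0.10262958170021735 j1 0.0005 r 0.6442197520256578
bearing 0.283758115724325 j1 0.1882 r 0.6890136004463192
bearing 0.2843462377471487 j1 0.1888 r 0.6896945051252765
bearing -0.6084234682651088 j1 -0.7497 r 0.4881602953948631
bearing -0.5707651789536078 j1 -0.7490448992471007 r 0.463068076850704
```

The funnel is now within about 1.2 mm of the bowl's line. A radial low pitch runs into the joint-5 limit, so I'll fit the arm's kinematics from the logged poses and plan the grasp and pour orientations.

```bash
cat > k.py <<'E'
from h import *
from scipy.optimize import least_squares
Ry=lambda t:R.from_rotvec([0,t,0]);Rz=lambda t:R.from_rotvec([0,0,t])
D=[([1.22844,.4915,1.55941,0,1.0917,-.10558],[.1465,.60737,.23078]),([.0005,.5186,1.5083,-.001,1.1147,-1.4212],[.64083,.066,.23144]),([.1882,.7078,1.5059,-.0008,.9229,-1.2333],[.66146,.1929,.10643]),([.1888,.5544,1.3509,-.0006,1.2222,-1.2332],[.662,.19348,.26475]),([-.7497,.2243,1.7996,.0125,1.1095,-1.719],[.40056,-.27902,.29494]),([-.749,.056,2.3197,1.0104,.0751,-2.6852],[.38967,-.25018,.266])]
def cols(q):
    A=np.zeros((3,7));A[:,:3]=np.eye(3);A[:,3]=Ry(q[1]).as_matrix()[:,2]
    F=Ry(q[1]+q[2]);A[:,4]=F.as_matrix()[:,0];A[:,5]=F.as_matrix()[:,2]
    A[:,6]=(F*Rz(q[3])*Ry(q[4])).as_matrix()[:,2];return Rz(q[0]).as_matrix()@A
M=np.vstack([cols(q) for q,_ in D]);y=np.concatenate([x for _,x in D])
# drop z-offset (degenerate-safe via lstsq)
PAR=np.linalg.lstsq(M,y,rcond=1e-6)[0]
RF=Rz(-np.pi/2)
def rot(q): return Rz(q[0])*Ry(q[1]+q[2])*Rz(q[3])*Ry(q[4])*Rz(q[5])*RF
def fk(q): return cols(q)@PAR,rot(q)
LO=np.array([-3.1,-.84,.05,-1.13,.06,-2.69])+.02;HI=np.array([3.1,2.19,2.79,4.28,2.93,2.69])-.02
def ik(p,Rt,q0):
    f=lambda q:np.r_[(fk(q)[0]-p)*10,(rot(q).inv()*Rt).as_rotvec()]
    s=least_squares(f,np.clip(q0,LO+1e-3,HI-1e-3),bounds=(LO,HI),xtol=1e-9,max_nfev=60);return s.x,np.abs(s.fun).max()
E
python3 - <<'E'
from k import *
print(PAR.round(4),np.linalg.svd(M)[1].round(3),(M@PAR-y).reshape(-1,3).round(4).tolist())
print(rot(D[5][0]).as_matrix().round(3).tolist(),rot(D[0][0]).as_quat().round(3))
E
```

```text
[1.000e-04 6.590e-02 1.967e-01 5.867e-01 4.310e-02 4.109e-01 2.552e-01] [4.745 3.568 2.45  0.72  0.419 0.211 0.121] [[-0.0, -0.0, -0.0], [-0.0, -0.0, -0.0], [0.0, 0.0, 0.0], [0.0, -0.0, 0.0], [0.0, 0.0, -0.0], [0.0, 0.0, -0.0]]
[[0.613, -0.587, 0.528], [-0.427, -0.809, -0.405], [0.665, 0.022, -0.746]] [-0.993  0.118  0.    -0.   ]
```

```bash
sed -i 's#RF=Rz(-np.pi/2)#RF=Rz(np.pi/2)#' k.py; cat > s.py <<'E'
from k import *
cup=np.array([.4837,-.3369]);fun=np.array([.5577,.206]);up=np.array([0,0,1.]);T=.013 # TCP ahead of cup axis
qd=ik([.40,-.28,.30],tool([0,0,-1],[.57,.82,0]),[-.75,.22,1.8,.01,1.11,-1.7])[0]
starts=[qd,[-.6,.5,1.8,1.57,1.5,-1.5],[-.6,.5,1.8,1.57,1.5,1.5],[-.6,.3,2.0,3.1,.6,0],[-.6,.5,1.8,.8,1.0,0]]
out=[]
for ps in np.arange(0,360,20):
  for pt in(20,35):
    h=np.radians(ps);p=np.radians(pt);H=np.array([np.cos(h),np.sin(h),0]);z=H*np.cos(p)-up*np.sin(p)
    for s in(1,-1):
      Rg=tool(z,s*np.array([-H[1],H[0],0]));best=None
      for st in starts:
        q,e=ik(np.r_[cup,.052]+T*z,Rg,st)
        if e<1e-3 and q[4]>.15: best=q;break
      if best is None: continue
      c0=best[:]
      for dy in np.arange(-180,180,30):
        R0=Rz(np.radians(dy))*Rg
        q0=c0.copy();q0[0]+=.9;q0[1]-=.2
        for az in np.arange(0,360,30):
          A=np.array([np.cos(np.radians(az)),np.sin(np.radians(az)),0]);ax=np.cross(up,A);G=np.r_[fun-.02*A[:2],.195]
          # tracking path upright -> tilt 140
          q,e=ik(G+T*R0.apply([0,0,1]),R0,q0)
          if e>1e-3 or q[4]<.15: continue
          Q=[q];ok=True
          for th in np.radians(np.arange(14,141,14)):
            Rt=R.from_rotvec(ax*th)*R0;q,e=ik(G+T*Rt.apply([0,0,1]),Rt,q)
            zt=Rt.apply([0,0,1]);B=np.array([G-zt*d for d in(.06,.15,.24)])
            bad=any((np.hypot(*(b[:2]-fun))<.125 or np.hypot(*(b[:2]-fun-[.104,-.0157]))<.08) and b[2]<.18 for b in B)
            if e>1e-3 or q[4]<.15 or bad or np.abs(q-Q[-1]).max()>.8: ok=False;break
            Q.append(q)
          if ok:
            m=np.minimum(np.array(Q+[c0])-LO,HI-np.array(Q+[c0]))[:,1:].min();out.append((m,ps,pt,s,dy,az,c0.round(2),Q[0].round(2),Q[-1].round(2),np.abs(np.diff(Q,axis=0)).max()))
out.sort(key=lambda t:-t[0])
seen={}
for o in out:
  k=o[1:4]
  if seen.get(k,0)<2: seen[k]=seen.get(k,0)+1; print(*o[:6],o[6].tolist(),o[7].tolist(),o[8].tolist(),round(o[9],2))
  if len(seen)>9: break
print(len(out))
E
timeout 560 python3 s.py
sed -i 's#np.arange(0,360,20)#np.arange(0,360,30)#; s#for pt in(20,35)#for pt in(25,)#; s#np.arange(-180,180,30)#(30,55,80)#; s#for az in np.arange(0,360,30)#for az in (ps+dy-90,ps+dy+90)#; s#141,14#141,28#; s#np.arange(14,#np.arange(28,#; s#>.8: ok#>1.3: ok#' s.py; time timeout 400 python3 s.py
```

```text
0
real	0m22.103s
user	0m21.144s
sys	0m0.409s
```

```bash
cat > s2.py <<'E'
from k import *
cup=np.array([.4837,-.3369]);fun=np.array([.5577,.206]);up=np.array([0,0,1.]);T=.013
starts=[[-.75,.22,1.8,.01,1.11,-1.7],[-.6,.5,1.8,1.57,1.5,-1.5],[-.6,.5,1.8,1.57,1.5,1.5],[-.6,.3,2.0,3.1,.6,0],[-.6,.5,1.8,.8,1.0,0],[-.6,.5,1.8,-.8,1.2,0]]
for name,base,zz,yaws in(('grasp',cup,.052,range(-180,180,30)),('pourstart',fun,.195,range(-180,180,30))):
  for ps in yaws:
    for pt in ((25,45) if name=='grasp' else (0,25)):
      h=np.radians(ps);p=np.radians(pt);H=np.array([np.cos(h),np.sin(h),0]);z=H*np.cos(p)-up*np.sin(p)
      for s in(1,-1):
        Rg=tool(z,s*np.array([-H[1],H[0],0]));b=(9,None)
        for st in starts:
          st=list(st);st[0]=np.arctan2(base[1],base[0])
          q,e=ik(np.r_[base,zz]+T*z,Rg,st)
          if e<b[0]: b=(e,q)
          if e<1e-3: break
        if b[0]<.02: print(name,ps,pt,s,round(b[0],4),b[1].round(2).tolist())
E
timeout 300 python3 s2.py
```

```text
grasp -180 25 1 0.0 [-0.53, 1.08, 1.28, -0.49, 1.83, 1.19]
grasp -180 25 -1 0.0 [-0.53, 1.08, 1.28, -0.49, 1.83, -1.95]
grasp -180 45 1 0.0 [-0.56, 0.94, 1.42, -0.39, 1.49, 1.18]
grasp -180 45 -1 0.0 [-0.56, 0.94, 1.42, -0.39, 1.49, -1.96]
grasp -150 25 1 0.0 [-0.42, 1.01, 1.49, -0.82, 1.55, 1.07]
grasp -150 25 -1 0.0 [-0.42, 1.01, 1.49, -0.82, 1.55, -2.08]
grasp -150 45 1 0.0 [-0.48, 0.88, 1.58, -0.68, 1.26, 0.98]
grasp -150 45 -1 0.0 [-0.48, 0.88, 1.58, -0.68, 1.26, -2.16]
grasp -120 45 1 0.0 [-0.43, 0.81, 1.8, -1.04, 0.96, 0.91]
grasp -120 45 -1 0.0 [-0.43, 0.81, 1.8, -1.04, 0.96, -2.23]
grasp -60 25 1 0.0 [-0.54, 0.9, 2.29, 3.64, 1.18, 1.6]
grasp -60 25 -1 0.0 [-0.54, 0.9, 2.29, 3.64, 1.18, -1.55]
grasp -60 45 1 0.0 [-0.59, 0.73, 2.2, 3.72, 0.6, 1.41]
grasp -60 45 -1 0.0 [-0.59, 0.73, 2.2, 3.72, 0.6, -1.74]
grasp -30 25 1 0.0 [-0.84, 0.91, 2.37, 2.84, 1.27, 1.53]
grasp -30 25 -1 0.0 [-0.84, 0.91, 2.37, 2.84, 1.27, -1.62]
grasp -30 45 1 0.0 [-0.8, 0.73, 2.25, 2.81, 0.63, 1.65]
grasp -30 45 -1 0.0 [-0.8, 0.73, 2.25, 2.81, 0.63, -1.49]
grasp 0 25 1 0.0 [-1.06, 0.89, 2.23, 2.07, 1.12
[... 3026 characters left out ...]
[-0.18, 0.84, 1.91, 1.4, 1.64, 1.96]
pourstart 90 0 -1 0.0 [-0.18, 0.84, 1.91, 1.4, 1.64, -1.18]
pourstart 90 25 1 0.0 [-0.14, 0.66, 1.89, 1.2, 1.29, 2.19]
pourstart 90 25 -1 0.0 [-0.14, 0.66, 1.89, 1.2, 1.29, -0.95]
pourstart 120 0 1 0.0 [-0.1, 0.92, 1.59, 1.04, 1.93, 2.11]
pourstart 120 0 -1 0.0 [-0.1, 0.92, 1.59, 1.04, 1.93, -1.03]
pourstart 120 25 1 0.0 [-0.08, 0.76, 1.6, 0.85, 1.63, 2.19]
pourstart 120 25 -1 0.0 [-0.08, 0.76, 1.6, 0.85, 1.63, -0.95]
pourstart 150 0 1 0.0 [0.02, 1.01, 1.31, 0.73, 2.24, 2.08]
pourstart 150 0 -1 0.0 [0.02, 1.01, 1.31, 0.73, 2.24, -1.06]
pourstart 150 25 1 0.0 [0.04, 0.87, 1.34, 0.55, 1.94, 2.05]
pourstart 150 25 -1 0.0 [0.04, 0.87, 1.34, 0.55, 1.94, -1.09]
```

```bash
cat > p.py <<'E'
from k import *
cup=np.array([.4837,-.3369]);fun=np.array([.5577,.2065]);up=np.array([0,0,1.]);T=.022
def gr(ps,pt,s=-1):
    h,p=np.radians(ps),np.radians(pt);H=np.array([np.cos(h),np.sin(h),0]);z=H*np.cos(p)-up*np.sin(p)
    return tool(z,s*np.array([-H[1],H[0],0])),z
def joints(Q,n):
    """rows along joint-space interpolation through list Q (first = now)"""
    p0,R0,_=pose();out=[]
    for a,b,k in zip(Q[:-1],Q[1:],n):
        for t in np.arange(1,k+1)/k:
            p,Rt=fk(np.array(a)+(np.array(b)-a)*t);out.append(np.r_[(R0.inv()*Rt).as_rotvec(),R0.inv().apply(p-p0)].round(3).tolist())
    return out
E
python3 - <<'E'
from p import *
Rg,z=gr(30,20);q0=np.array([-1.11,.9,1.96,1.38,1.17,-1.27])
g=np.r_[cup,.052]+T*z
qg,e=ik(g,Rg,q0);qp,e2=ik(g-.11*z,Rg,qg);print('grasp',qg.round(3),e,'pre',qp.round(3),e2,(g-.11*z))
qn=pose()[2]['joint_positions'];print(qn.round(3))
Q=qn+(qp-qn)*np.linspace(0,1,16)[:,None]
a=[np.degrees((rot(x).inv()*rot(y)).magnitude()) for x,y in zip(Q,Q[1:])];print(max(a),[fk(x)[0].round(3).tolist() for x in Q[::4]])
for r in joints([qn,qp],[15]): print(r,end=',')
print('\nnet approach',.11,'lift wrist z',(g-.24*z))
E
```

```text
grasp [-1.112  0.943  1.959  1.422  1.247 -1.319] 1.5543122344752192e-15 pre [-1.304  0.873  1.958  1.221  1.316 -1.26 ] 1.6668333380209788e-10 [ 0.4120858  -0.37824648  0.08209777]
[-0.749  0.056  2.32   1.01   0.075 -2.685]
9.867278655209397 [[0.39, -0.25, 0.266], [0.416, -0.274, 0.191], [0.429, -0.3, 0.136], [0.428, -0.339, 0.1]]
[-0.051, 0.067, 0.14, 0.006, 0.0, 0.022],[-0.098, 0.135, 0.284, 0.013, -0.0, 0.042],[-0.142, 0.205, 0.43, 0.019, -0.001, 0.062],[-0.183, 0.276, 0.578, 0.024, -0.002, 0.08],[-0.22, 0.348, 0.727, 0.029, -0.004, 0.096],[-0.256, 0.422, 0.878, 0.034, -0.006, 0.111],[-0.29, 0.497, 1.028, 0.038, -0.01, 0.126],[-0.323, 0.575, 1.178, 0.041, -0.015, 0.138],[-0.355, 0.655, 1.328, 0.044, -0.02, 0.15],[-0.386, 0.737, 1.475, 0.046, -0.027, 0.161],[-0.418, 0.823, 1.621, 0.048, -0.036, 0.171],[-0.451, 0.913, 1.762, 0.049, -0.046, 0.18],[-0.485, 1.007, 1.9, 0.05, -0.058, 0.188],[-0.522, 1.106, 2.032, 0.052, -0.071, 0.195],[-0.56, 1.212, 2.157, 0.054, -0.086, 0.201],
net approach 0.11 lift wrist z [ 0.30629211 -0.4393265   0.12656039]
```

```bash
python3 - <<'E'
from p import *
Rg,z=gr(30,20);q0=np.array([-1.11,.9,1.96,1.38,1.17,-1.27])
g=np.r_[cup,.052]+T*z
qg,e=ik(g,Rg,q0);qp,e2=ik(g-.12*z+[0,0,.12],Rg,qg);print(e,e2,qp.round(3),g-.12*z+[0,0,.12])
qn=pose()[2]['joint_positions']
Q=qn+(qp-qn)*np.linspace(0,1,18)[:,None];print([fk(x)[0].round(3).tolist() for x in Q[::4]])
print(*joints([qn,qp],[18]),sep=',')
E
```

```text
1.5543122344752192e-15 8.019696018379818e-11 [-1.321  0.649  1.934  1.158  1.415 -1.028] [ 0.40394783 -0.38294494  0.20551797]
[[0.39, -0.25, 0.266], [0.414, -0.268, 0.224], [0.428, -0.291, 0.201], [0.43, -0.324, 0.195], [0.412, -0.37, 0.202]]
[-0.046, 0.045, 0.125, 0.002, 0.001, 0.014],[-0.089, 0.093, 0.252, 0.003, 0.001, 0.026],[-0.129, 0.142, 0.38, 0.004, 0.001, 0.038],[-0.168, 0.193, 0.508, 0.005, 0.001, 0.049],[-0.204, 0.246, 0.637, 0.005, -0.0, 0.059],[-0.238, 0.301, 0.766, 0.005, -0.002, 0.068],[-0.271, 0.359, 0.894, 0.004, -0.004, 0.076],[-0.302, 0.419, 1.022, 0.003, -0.007, 0.083],[-0.332, 0.481, 1.149, 0.001, -0.011, 0.089],[-0.361, 0.547, 1.274, -0.001, -0.016, 0.094],[-0.388, 0.615, 1.397, -0.004, -0.022, 0.099],[-0.415, 0.687, 1.518, -0.007, -0.029, 0.102],[-0.441, 0.763, 1.636, -0.01, -0.037, 0.105],[-0.466, 0.843, 1.75, -0.013, -0.047, 0.107],[-0.49, 0.927, 1.86, -0.016, -0.058, 0.108],[-0.514, 1.016, 1.965, -0.02, -0.07, 0.108],[-0.538, 1.111, 2.064, -0.023, -0.083, 0.108],[-0.56, 1.212, 2.157, -0.025, -0.098, 0.106]
```

Request:
send_rows:
  commands:
    - [-0.046,0.045,0.125,0.002,0.001,0.014,1]
    - [-0.089,0.093,0.252,0.003,0.001,0.026,1]
    - [-0.129,0.142,0.38,0.004,0.001,0.038,1]
    - [-0.168,0.193,0.508,0.005,0.001,0.049,1]
    - [-0.204,0.246,0.637,0.005,0,0.059,1]
    - [-0.238,0.301,0.766,0.005,-0.002,0.068,1]
    - [-0.271,0.359,0.894,0.004,-0.004,0.076,1]
    - [-0.302,0.419,1.022,0.003,-0.007,0.083,1]
    - [-0.332,0.481,1.149,0.001,-0.011,0.089,1]
    - [-0.361,0.547,1.274,-0.001,-0.016,0.094,1]
    - [-0.388,0.615,1.397,-0.004,-0.022,0.099,1]
    - [-0.415,0.687,1.518,-0.007,-0.029,0.102,1]
    - [-0.441,0.763,1.636,-0.01,-0.037,0.105,1]
    - [-0.466,0.843,1.75,-0.013,-0.047,0.107,1]
    - [-0.49,0.927,1.86,-0.016,-0.058,0.108,1]
    - [-0.514,1.016,1.965,-0.02,-0.07,0.108,1]
    - [-0.538,1.111,2.064,-0.023,-0.083,0.108,1]
    - [-0.56,1.212,2.157,-0.025,-0.098,0.106,1]
    - [-0.56,1.212,2.157,-0.025,-0.098,0.106,1]

```text
time: 14.4
tool_pos: [0.402, -0.3838, 0.2037]
tcp_rot: [-0.15, 0.791, 0.213, 0.553]
contact_force: [-0.0, 0.2, 0.1]
gripper_width: 0.0856
```

```bash
python3 - <<'E'
from p import *
Rg,z=gr(30,20);g=np.r_[cup,.052]+T*z
p,Rt,o=pose();print(p,o['joint_positions'].round(3),fk(o['joint_positions'])[0],np.degrees((Rt.inv()*Rg).magnitude()))
print('pre',row(g-.11*z,Rg),'grasp',row(g,Rg))
E
```

```text
[ 0.40200081 -0.38379951  0.20367658] [-1.324  0.652  1.932  1.15   1.417 -1.028] [ 0.40196832 -0.38381262  0.20368112] 0.29350869513398187
pre [-0.0047, 0.0017, -0.0012, -0.1102, 0.0006, 0.0526] grasp [-0.0047, 0.0017, -0.0012, -0.11, 0.0011, 0.1626]
```

Request:
send_rows:
  commands:
    - [-0.005,0.002,-0.001,-0.04,0,0.02,1]
    - [-0.005,0.002,-0.001,-0.08,0,0.04,1]
    - [-0.005,0.002,-0.001,-0.11,0.001,0.053,1]
    - [-0.005,0.002,-0.001,-0.11,0.001,0.053,1]
    - [-0.005,0.002,-0.001,-0.11,0.001,0.075,1]
    - [-0.005,0.002,-0.001,-0.11,0.001,0.1,1]
    - [-0.005,0.002,-0.001,-0.11,0.001,0.12,1]
    - [-0.005,0.002,-0.001,-0.11,0.001,0.14,1]
    - [-0.005,0.002,-0.001,-0.11,0.001,0.155,1]
    - [-0.005,0.002,-0.001,-0.11,0.001,0.163,1]
    - [-0.005,0.002,-0.001,-0.11,0.001,0.163,1]
    - [-0.005,0.002,-0.001,-0.11,0.001,0.163,0.6]
    - [-0.005,0.002,-0.001,-0.11,0.001,0.163,0.6]
    - [-0.005,0.002,-0.001,-0.11,0.001,0.163,0.6]
    - [-0.005,0.002,-0.001,-0.11,0.001,0.163,0.6]
    - [-0.005,0.002,-0.001,-0.11,0.001,0.163,0.6]
    - [-0.005,0.002,-0.001,-0.11,0.001,0.163,0.6]
  grip_force: 30

```text
time: 16.1
tool_pos: [0.5016, -0.3268, 0.0449]
tcp_rot: [-0.148, 0.791, 0.212, 0.555]
contact_force: [-3.5, -3.1, 6.3]
gripper_width: 0.061
```

```bash
python3 - <<'E'
from p import *
s=snap('scene','s6');w=snap('wrist','w6');p,Rt,o=pose();print(p,o['joint_positions'].round(3),o['gripper_width'],o['contact_force'])
cv2.imwrite('pics/z6.png',np.hstack([cv2.resize(s['color'][230:480,60:400,::-1],(408,300)),cv2.resize(w['color'][:,:,::-1],(390,300))]))
E
```

```text
[ 0.50164056 -0.32680096  0.04491377] [-1.113  0.943  1.96   1.424  1.248 -1.319] 0.06078850385164358 [-3.53883951 -1.74260846  5.41548646]
```

View pics/z6.png

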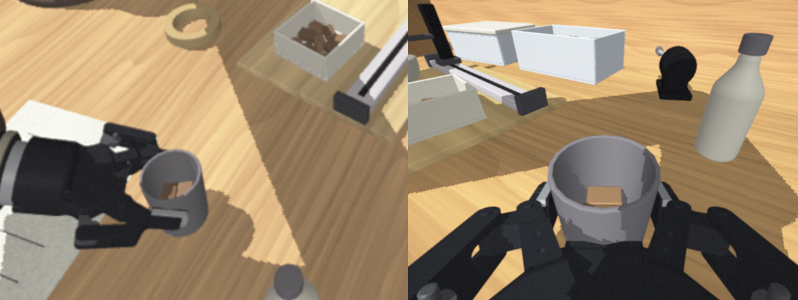

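The beaker is gripped between the pads (width 61 mm, plausible for 62 mm at that height), and the bricks are visible inside. Next I'll plan the lift, transfer and pour.

```bash
cat > pour.py <<'E'
from p import *
Rg,z=gr(30,20);c=Rg.inv().apply(up)
print('clearances from G: cup/fingers')
def pourpose(psi,th):
    pt=20*(1-min(th/90,1));Rb,_=gr(psi,pt);return Rb*R.from_rotvec([0,0,np.radians(th)])
def lip(Rt):
    a=Rt.apply(c);d=-up+a*a[2];n=np.linalg.norm(d);return .028*a+(.0325*d/n if n>1e-6 else 0),np.degrees(np.arccos(a[2])),a
qs=np.array([-.17,.75,1.95,1.4,1.5,-1.2])
if __name__=='__main__':
  for psi in(60,90,120):
    q=qs;print('psi',psi)
    for th in range(0,181,20):
        Rt=pourpose(psi,th);L,t,a=lip(Rt);G=np.r_[fun,.195];zt=Rt.apply([0,0,1])
        q,e=ik(G+T*zt,Rt,q);print(th,'tilt',round(t),'lip',(L*1000).round().astype(int),'axis',a.round(2),'ik',round(e,4),q.round(2).tolist())
E
python3 pour.py
```

```text
clearances from G: cup/fingers
psi 60
0 tilt 0 lip [ 0  0 28] axis [-0.  0.  1.] ik 0.0 [-0.11, 0.62, 2.17, 1.84, 1.1, -1.2]
20 tilt 20 lip [ 28 -29  16] axis [ 0.23 -0.24  0.94] ik 0.0 [-0.12, 0.65, 2.18, 1.87, 1.19, -0.92]
40 tilt 39 lip [ 29 -32   1] axis [ 0.42 -0.47  0.77] ik 0.0 [-0.13, 0.69, 2.19, 1.9, 1.28, -0.62]
60 tilt 60 lip [ 26 -31 -14] axis [ 0.56 -0.65  0.51] ik 0.0 [-0.14, 0.73, 2.2, 1.93, 1.38, -0.32]
80 tilt 80 lip [ 21 -25 -27] axis [ 0.63 -0.75  0.18] ik 0.0 [-0.14, 0.77, 2.2, 1.94, 1.47, -0.02]
100 tilt 99 lip [ 14 -17 -37] axis [ 0.63 -0.76 -0.16] ik 0.0 [-0.14, 0.79, 2.2, 1.95, 1.52, 0.31]
120 tilt 118 lip [  6  -8 -42] axis [ 0.53 -0.7  -0.47] ik 0.0 [-0.14, 0.79, 2.2, 1.95, 1.52, 0.66]
140 tilt 136 lip [ -2   3 -43] axis [ 0.35 -0.6  -0.72] ik 0.0 [-0.14, 0.79, 2.2, 1.95, 1.52, 1.01]
160 tilt 152 lip [ -4  15 -40] axis [ 0.11 -0.46 -0.88] ik 0.0 [-0.14, 0.79, 2.2, 1.95, 1.52, 1.36]
180 tilt 160 lip [ 10  18 -37] axis [-0.17 -0.3  -0.94] ik 0.0 [-0.14, 0.79, 2.2, 1.95, 1.52, 1.71]
psi 90pour.py:7: RuntimeWarning: invalid value encountered in arccos
  a=Rt.apply(c);d=-up+a*a[2];n=np.linalg.norm(d);return .028*a+(.0325*d/n if n>1e-6 else 0),np.degrees(np.arccos(a[2])),a
Traceback (most recent call last):
  File "pour.py", line 14, in <module>
    q,e=ik(G+T*zt,Rt,q);print(th,'tilt',round(t),'lip',(L*1000).round().astype(int),'axis',a.round(2),'ik',round(e,4),q.round(2).tolist())
                                        ~~~~~^^^
ValueError: cannot convert float NaN to integer
```

```bash
sed -i 's#np.arccos(a\[2\])#np.arccos(np.clip(a[2],-1,1))#' pour.py; python3 - <<'E'
from pour import *
p0,R0,o=pose();qn=o['joint_positions']
c=R0.inv().apply(up)
G=np.r_[fun+[-.015,.019],.192]
R1=pourpose(60,0);ql,e1=ik(p0+[0,0,.16],R0,qn);q1,e2=ik(G+T*R1.apply([0,0,1]),R1,qs);print(e1,e2,ql.round(3),q1.round(3))
Q=ql+(q1-ql)*np.linspace(0,1,25)[:,None]
print('tilt',[round(float(np.degrees(np.arccos(min(1,rot(x).apply(c)[2])))),1) for x in Q[::4]],[fk(x)[0].round(3).tolist() for x in Q[::4]])
rows=joints([qn,ql,q1],[5,30])
print(*rows[:20],sep=',');print(*rows[20:],sep=',')
np.savez('plan.npz',q1=q1,G=G)
E
```

```text
clearances from G: cup/fingers
4.4515391373067814e-10 2.7755575615628914e-16 [-1.112  0.646  1.948  1.332  1.308 -1.003] [-0.07   0.618  2.2    1.893  1.098 -1.244]
tilt [0.0, 1.1, 1.8, 2.0, 1.7, 1.1, 0.1] [[0.502, -0.327, 0.205], [0.555, -0.238, 0.205], [0.591, -0.142, 0.203], [0.608, -0.042, 0.2], [0.607, 0.057, 0.196], [0.588, 0.154, 0.191], [0.553, 0.243, 0.184]]
[-0.001, 0.003, -0.0, 0.03, 0.004, -0.011],[-0.001, 0.004, -0.001, 0.061, 0.006, -0.022],[-0.001, 0.004, -0.001, 0.091, 0.006, -0.033],[-0.0, 0.003, -0.0, 0.121, 0.004, -0.044],[-0.0, -0.0, 0.0, 0.15, 0.0, -0.055],[0.016, 0.004, -0.008, 0.157, -0.009, -0.037],[0.032, 0.008, -0.015, 0.163, -0.018, -0.019],[0.049, 0.012, -0.023, 0.169, -0.028, -0.002],[0.065, 0.015, -0.03, 0.175, -0.039, 0.014],[0.081, 0.019, -0.037, 0.181, -0.05, 0.031],[0.098, 0.021, -0.043, 0.187, -0.062, 0.047],[0.114, 0.024, -0.05, 0.192, -0.075, 0.062],[0.13, 0.026, -0.056, 0.197, -0.088, 0.077],[0.147, 0.028, -0.062, 0.202, -0.102, 0.091],[0.163, 0.03, -0.068, 0.207, -0.116, 0.105],[0.18, 0.032, -0.074, 0.211, -0.13, 0.119],[0.196, 0.033, -0.08, 0.215, -0.146, 0.132],[0.212, 0.034, -0.085, 0.219, -0.161, 0.144],[0.229, 0.034, -0.091, 0.223, -0.177, 0.156],[0.245, 0.034, -0.096, 0.226, -0.193, 0.167]
[0.262, 0.034, -0.101, 0.229, -0.21, 0.178],[0.278, 0.034, -0.107, 0.232, -0.227, 0.188],[0.295, 0.033, -0.112, 0.235, -0.245, 0.197],[0.311, 0.032, -0.117, 0.237, -0.262, 0.206],[0.328, 0.031, -0.123, 0.239, -0.28, 0.214],[0.345, 0.029, -0.128, 0.241, -0.298, 0.222],[0.361, 0.027, -0.133, 0.242, -0.317, 0.229],[0.378, 0.024, -0.138, 0.243, -0.335, 0.235],[0.394, 0.022, -0.144, 0.244, -0.354, 0.241],[0.411, 0.019, -0.149, 0.245, -0.373, 0.246],[0.427, 0.015, -0.155, 0.245, -0.392, 0.251],[0.444, 0.012, -0.161, 0.245, -0.411, 0.254],[0.46, 0.008, -0.167, 0.245, -0.43, 0.257],[0.477, 0.004, -0.173, 0.244, -0.449, 0.26],[0.493, -0.001, -0.179, 0.244, -0.468, 0.262]
```

Request:
send_rows:
  commands:
    - [0,0.003,0,0.03,0.004,-0.011,0.5]
    - [0,0.004,0,0.061,0.006,-0.022,0.5]
    - [0,0.004,0,0.091,0.006,-0.033,0.5]
    - [0,0.003,0,0.121,0.004,-0.044,0.5]
    - [0,0,0,0.15,0,-0.055,0.5]
    - [0.016,0.004,-0.008,0.157,-0.009,-0.037,0.5]
    - [0.032,0.008,-0.015,0.163,-0.018,-0.019,0.5]
    - [0.049,0.012,-0.023,0.169,-0.028,-0.002,0.5]
    - [0.065,0.015,-0.03,0.175,-0.039,0.014,0.5]
    - [0.081,0.019,-0.037,0.181,-0.05,0.031,0.5]
    - [0.098,0.021,-0.043,0.187,-0.062,0.047,0.5]
    - [0.114,0.024,-0.05,0.192,-0.075,0.062,0.5]
    - [0.13,0.026,-0.056,0.197,-0.088,0.077,0.5]
    - [0.147,0.028,-0.062,0.202,-0.102,0.091,0.5]
    - [0.163,0.03,-0.068,0.207,-0.116,0.105,0.5]
    - [0.18,0.032,-0.074,0.211,-0.13,0.119,0.5]
    - [0.196,0.033,-0.08,0.215,-0.146,0.132,0.5]
    - [0.212,0.034,-0.085,0.219,-0.161,0.144,0.5]
    - [0.229,0.034,-0.091,0.223,-0.177,0.156,0.5]
  grip_force: 35

```text
time: 18.1
tool_pos: [0.6062, -0.0617, 0.2008]
tcp_rot: [-0.216, 0.749, 0.307, 0.546]
contact_force: [-0.8, 0.6, -1.2]
gripper_width: 0.0609
```

```bash
python3 - <<'E'
from p import *
d=np.load('plan.npz');p,Rt,o=pose();qn=o['joint_positions'];print(p,qn.round(3),o['gripper_width'],o['contact_force'].round(1))
Q=qn+(d['q1']-qn)*np.linspace(0,1,17)[:,None];print(Rt.inv().apply(up),[fk(x)[0].round(3).tolist() for x in Q[::4]])
print(*joints([qn,d['q1']],[16]),sep=',')
E
```

```text
[ 0.60618257 -0.06165226  0.20080005] [-0.625  0.632  2.066  1.594  1.209 -1.115] 0.060883912904537284 [-0.8  0.6 -1.2]
[ 0.95032533  0.01164938 -0.31104028] [[0.606, -0.062, 0.201], [0.61, 0.018, 0.198], [0.602, 0.097, 0.194], [0.583, 0.172, 0.19], [0.553, 0.243, 0.184]]
[0.017, 0.0, -0.005, 0.004, -0.013, 0.015],[0.033, 0.001, -0.01, 0.008, -0.026, 0.029],[0.05, 0.0, -0.015, 0.012, -0.04, 0.043],[0.066, -0.0, -0.02, 0.016, -0.055, 0.056],[0.083, -0.001, -0.025, 0.019, -0.07, 0.068],[0.099, -0.002, -0.03, 0.023, -0.085, 0.081],[0.116, -0.004, -0.035, 0.026, -0.101, 0.092],[0.133, -0.005, -0.04, 0.028, -0.117, 0.103],[0.15, -0.007, -0.044, 0.031, -0.133, 0.114],[0.166, -0.01, -0.049, 0.033, -0.15, 0.123],[0.183, -0.013, -0.054, 0.035, -0.167, 0.133],[0.2, -0.016, -0.059, 0.037, -0.185, 0.141],[0.216, -0.019, -0.064, 0.038, -0.202, 0.149],[0.233, -0.023, -0.069, 0.04, -0.22, 0.157],[0.25, -0.027, -0.075, 0.041, -0.238, 0.163],[0.267, -0.031, -0.08, 0.041, -0.256, 0.169]
```

Request:
send_rows:
  commands:
    - [0.017,0,-0.005,0.004,-0.013,0.015,0.5]
    - [0.033,0.001,-0.01,0.008,-0.026,0.029,0.5]
    - [0.05,0,-0.015,0.012,-0.04,0.043,0.5]
    - [0.066,0,-0.02,0.016,-0.055,0.056,0.5]
    - [0.083,-0.001,-0.025,0.019,-0.07,0.068,0.5]
    - [0.099,-0.002,-0.03,0.023,-0.085,0.081,0.5]
    - [0.116,-0.004,-0.035,0.026,-0.101,0.092,0.5]
    - [0.133,-0.005,-0.04,0.028,-0.117,0.103,0.5]
    - [0.15,-0.007,-0.044,0.031,-0.133,0.114,0.5]
    - [0.166,-0.01,-0.049,0.033,-0.15,0.123,0.5]
    - [0.183,-0.013,-0.054,0.035,-0.167,0.133,0.5]
    - [0.2,-0.016,-0.059,0.037,-0.185,0.141,0.5]
    - [0.216,-0.019,-0.064,0.038,-0.202,0.149,0.5]
    - [0.233,-0.023,-0.069,0.04,-0.22,0.157,0.5]
    - [0.25,-0.027,-0.075,0.041,-0.238,0.163,0.5]
    - [0.267,-0.031,-0.08,0.041,-0.256,0.169,0.5]
    - [0.267,-0.031,-0.08,0.041,-0.256,0.169,0.5]

```text
time: 19.8
tool_pos: [0.5517, 0.244, 0.1837]
tcp_rot: [-0.287, 0.709, 0.41, 0.496]
contact_force: [-0.5, -0.4, -2.0]
gripper_width: 0.0606
```

```bash
cat >> p.py <<'E'
def pour_rows(ths,psi=60):
    from pour import pourpose
    p0,R0,_=pose();G=np.load('plan.npz')['G'];out=[]
    for t in ths:
        Rt=pourpose(psi,t);p=G+T*Rt.apply([0,0,1]);out.append(np.r_[(R0.inv()*Rt).as_rotvec(),R0.inv().apply(p-p0)].round(3).tolist())
    return out
E
python3 - <<'E'
from p import *
p,Rt,o=pose();print(p,o['joint_positions'].round(3),Rt.inv().apply(up),np.load('plan.npz')['G'])
s=snap('scene','s7')
cv2.imwrite('pics/z7.png',cv2.resize(s['color'][100:340,180:500,::-1],(640,480)))
print(*pour_rows([7.5,15,22.5,30,37,44,51,58,64,70,75,80,84,88,92,96,100,104,108,112]),sep=',')
E
```

```text
[0.5516787  0.24398952 0.18372632] [-0.069  0.618  2.202  1.891  1.098 -1.245] [ 0.93920451 -0.0009721  -0.34335689] [0.5427 0.2255 0.192 ]
clearances from G: cup/fingers
[0.001, 0.03, 0.131, 0.001, 0.0, 0.0],[0.006, 0.059, 0.262, 0.002, 0.0, 0.0],[0.016, 0.087, 0.392, 0.003, 0.0, 0.0],[0.029, 0.115, 0.523, 0.003, 0.0, 0.0],[0.045, 0.14, 0.644, 0.004, 0.0, 0.0],[0.065, 0.164, 0.766, 0.004, 0.0, -0.0],[0.087, 0.186, 0.887, 0.005, 0.0, -0.0],[0.113, 0.207, 1.008, 0.006, 0.0, -0.0],[0.138, 0.223, 1.111, 0.006, 0.0, -0.0],[0.165, 0.238, 1.214, 0.007, 0.0, -0.001],[0.19, 0.25, 1.299, 0.007, 0.0, -0.001],[0.216, 0.26, 1.384, 0.007, 0.0, -0.001],[0.238, 0.267, 1.452, 0.008, 0.0, -0.001],[0.262, 0.273, 1.519, 0.008, 0.0, -0.001],[0.28, 0.272, 1.587, 0.008, 0.0, -0.001],[0.292, 0.265, 1.656, 0.008, 0.0, -0.001],[0.304, 0.257, 1.725, 0.008, 0.0, -0.001],[0.316, 0.249, 1.794, 0.008, 0.0, -0.001],[0.329, 0.241, 1.863, 0.008, 0.0, -0.001],[0.341, 0.232, 1.932, 0.008, 0.0, -0.001]
```

View pics/z7.png

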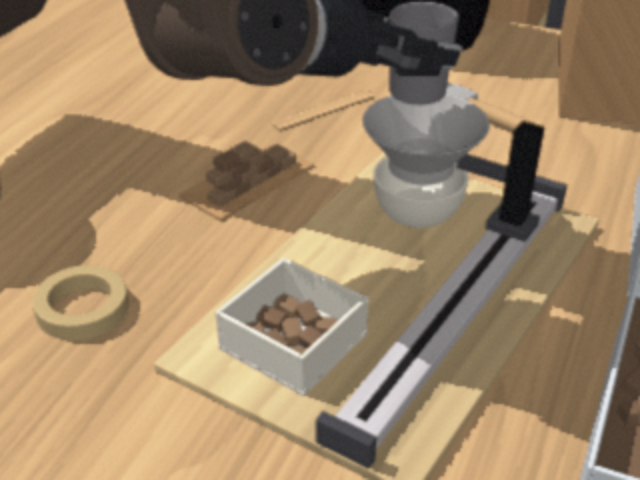

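The scene crop shows the beaker upright above the funnel (420,60) and the funnel over the bowl (425,140–190), all clear. I'll start the slow tilt.

Request:
send_rows:
  commands:
    - [0.001,0.03,0.131,0.001,0,0,0.5]
    - [0.006,0.059,0.262,0.002,0,0,0.5]
    - [0.016,0.087,0.392,0.003,0,0,0.5]
    - [0.029,0.115,0.523,0.003,0,0,0.5]
    - [0.045,0.14,0.644,0.004,0,0,0.5]
    - [0.065,0.164,0.766,0.004,0,0,0.5]
    - [0.087,0.186,0.887,0.005,0,0,0.5]
    - [0.113,0.207,1.008,0.006,0,0,0.5]
    - [0.138,0.223,1.111,0.006,0,0,0.5]
    - [0.165,0.238,1.214,0.007,0,-0.001,0.5]
    - [0.19,0.25,1.299,0.007,0,-0.001,0.5]
    - [0.216,0.26,1.384,0.007,0,-0.001,0.5]
    - [0.238,0.267,1.452,0.008,0,-0.001,0.5]
    - [0.262,0.273,1.519,0.008,0,-0.001,0.5]
    - [0.28,0.272,1.587,0.008,0,-0.001,0.5]
    - [0.292,0.265,1.656,0.008,0,-0.001,0.5]
    - [0.304,0.257,1.725,0.008,0,-0.001,0.5]
    - [0.316,0.249,1.794,0.008,0,-0.001,0.5]
    - [0.329,0.241,1.863,0.008,0,-0.001,0.5]
    - [0.341,0.232,1.932,0.008,0,-0.001,0.5]

```text
time: 21.85
tool_pos: [0.554, 0.2437, 0.1916]
tcp_rot: [0.705, -0.635, 0.311, -0.049]
contact_force: [-0.2, -0.5, -2.0]
gripper_width: 0.0605
```

```bash
python3 - <<'E'
from p import *
p,Rt,o=pose();print(p,o['joint_positions'].round(3),o['contact_force'].round(2))
print(*pour_rows([114,116,118,120,122,124,126,128,131,134,137,140,143,146,150,150,150]),sep=',')
E
```

```text
[0.55395963 0.2437368  0.19156892] [-0.101  0.802  2.236  1.993  1.528  0.482] [-0.24 -0.53 -2.04]
clearances from G: cup/fingers
[-0.001, -0.001, 0.032, -0.001, -0.0, 0.001],[-0.001, -0.001, 0.067, -0.001, -0.0, 0.001],[-0.001, -0.001, 0.102, -0.001, -0.0, 0.001],[-0.001, -0.001, 0.136, -0.001, -0.0, 0.001],[-0.001, -0.001, 0.171, -0.001, -0.0, 0.001],[-0.001, -0.001, 0.206, -0.001, -0.0, 0.001],[-0.001, -0.001, 0.241, -0.001, -0.0, 0.001],[-0.001, -0.001, 0.276, -0.001, -0.0, 0.001],[-0.001, -0.001, 0.328, -0.001, -0.0, 0.001],[-0.001, -0.001, 0.381, -0.001, -0.0, 0.001],[-0.001, -0.001, 0.433, -0.001, -0.0, 0.001],[-0.001, -0.001, 0.486, -0.001, -0.0, 0.001],[-0.001, -0.001, 0.538, -0.001, -0.0, 0.001],[-0.001, -0.001, 0.59, -0.001, -0.0, 0.001],[-0.001, -0.001, 0.66, -0.001, -0.0, 0.001],[-0.001, -0.001, 0.66, -0.001, -0.0, 0.001],[-0.001, -0.001, 0.66, -0.001, -0.0, 0.001]
```

Pure roll now; I'll continue slowly to about 150°.

Request:
send_rows:
  commands:
    - [0,0,0.03,0,0,0,0.5]
    - [0,0,0.065,0,0,0,0.5]
    - [0,0,0.1,0,0,0,0.5]
    - [0,0,0.135,0,0,0,0.5]
    - [0,0,0.17,0,0,0,0.5]
    - [0,0,0.205,0,0,0,0.5]
    - [0,0,0.24,0,0,0,0.5]
    - [0,0,0.28,0,0,0,0.5]
    - [0,0,0.33,0,0,0,0.5]
    - [0,0,0.38,0,0,0,0.5]
    - [0,0,0.43,0,0,0,0.5]
    - [0,0,0.49,0,0,0,0.5]
    - [0,0,0.54,0,0,0,0.5]
    - [0,0,0.6,0,0,0,0.5]
    - [0,0,0.66,0,0,0,0.5]
    - [0,0,0.72,0,0,0,0.5]
    - [0,0,0.78,0,0,0,0.5]
    - [0,0,0.78,0,0,0,0.5]
    - [0,0,0.78,0,0,0,0.5]
    - [0,0,0.78,0,0,0,0.5]

```text
time: 23.85
tool_pos: [0.5542, 0.2434, 0.1916]
tcp_rot: [0.671, -0.469, 0.529, 0.222]
contact_force: [-0.0, -0.1, -1.4]
gripper_width: 0.0611
```

```bash
python3 - <<'E'
from p import *
p,Rt,o=pose();print(p,o['joint_positions'].round(3),o['contact_force'].round(2),o['gripper_width'])
s=snap('scene','s8');w=snap('wrist','w8')
cv2.imwrite('pics/z8.png',np.hstack([cv2.resize(s['color'][70:270,270:470,::-1],(400,400),interpolation=cv2.INTER_CUBIC),cv2.resize(w['color'][:,:,::-1],(400,400))]))
E
```

```text
[0.55417607 0.24338087 0.19157167] [-0.102  0.802  2.236  1.993  1.528  1.261] [-0.03 -0.13 -1.37] 0.06109926002475811
```

View pics/z8.png

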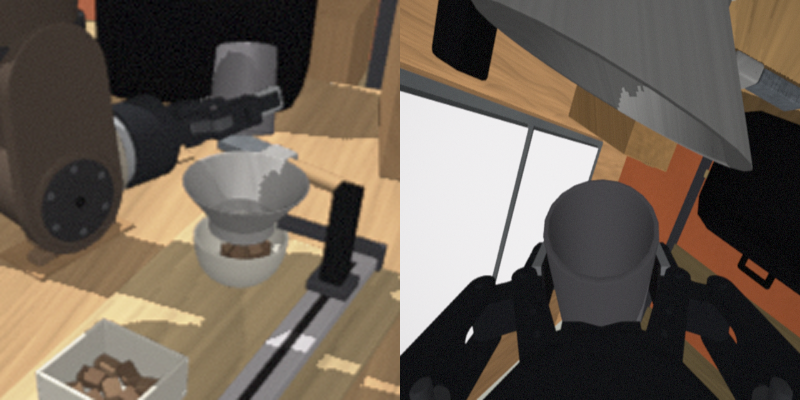

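The wrist view shows the beaker empty, the scene view shows bricks in the bowl under the spout (245,248), and the wrist load fell by 0.67 N (six bricks are 0.71 N). Now I'll roll it back upright.

```bash
python3 - <<'E'
from p import *
print(*pour_rows([148,140,132,124,116,108,100,92,85,78,71,64,57,50,42,34,26,18,9,0]),sep=',')
E
```

```text
clearances from G: cup/fingers
[-0.002, -0.001, -0.154, -0.001, 0.001, 0.001],[-0.002, -0.001, -0.294, -0.001, 0.001, 0.001],[-0.001, -0.001, -0.433, -0.001, 0.001, 0.001],[-0.001, -0.001, -0.573, -0.001, 0.001, 0.001],[-0.001, -0.001, -0.712, -0.001, 0.001, 0.001],[-0.001, -0.001, -0.852, -0.001, 0.001, 0.001],[-0.001, -0.001, -0.992, -0.001, 0.001, 0.001],[-0.001, -0.002, -1.131, -0.001, 0.001, 0.001],[-0.019, 0.009, -1.254, -0.0, 0.001, 0.001],[-0.046, 0.021, -1.375, 0.0, 0.001, 0.001],[-0.075, 0.031, -1.497, 0.001, 0.001, 0.001],[-0.106, 0.037, -1.619, 0.001, 0.001, 0.001],[-0.14, 0.04, -1.74, 0.002, 0.002, 0.0],[-0.176, 0.04, -1.86, 0.002, 0.002, 0.0],[-0.219, 0.034, -1.998, 0.003, 0.002, 0.0],[-0.264, 0.023, -2.134, 0.004, 0.002, 0.0],[-0.311, 0.005, -2.269, 0.004, 0.003, -0.0],[-0.36, -0.019, -2.404, 0.005, 0.003, -0.0],[-0.417, -0.054, -2.553, 0.006, 0.003, -0.0],[-0.476, -0.1, -2.7, 0.006, 0.004, -0.001]
```

Request:
send_rows:
  commands:
    - [-0.002,-0.001,-0.154,0,0.001,0.001,0.5]
    - [-0.002,-0.001,-0.294,0,0.001,0.001,0.5]
    - [-0.001,-0.001,-0.433,0,0.001,0.001,0.5]
    - [-0.001,-0.001,-0.573,0,0.001,0.001,0.5]
    - [-0.001,-0.001,-0.712,0,0.001,0.001,0.5]
    - [-0.001,-0.001,-0.852,0,0.001,0.001,0.5]
    - [-0.001,-0.001,-0.992,0,0.001,0.001,0.5]
    - [-0.001,-0.002,-1.131,0,0.001,0.001,0.5]
    - [-0.019,0.009,-1.254,0,0.001,0.001,0.5]
    - [-0.046,0.021,-1.375,0,0.001,0.001,0.5]
    - [-0.075,0.031,-1.497,0.001,0.001,0.001,0.5]
    - [-0.106,0.037,-1.619,0.001,0.001,0.001,0.5]
    - [-0.14,0.04,-1.74,0.002,0.002,0,0.5]
    - [-0.176,0.04,-1.86,0.002,0.002,0,0.5]
    - [-0.219,0.034,-1.998,0.003,0.002,0,0.5]
    - [-0.264,0.023,-2.134,0.004,0.002,0,0.5]
    - [-0.311,0.005,-2.269,0.004,0.003,0,0.5]
    - [-0.36,-0.019,-2.404,0.005,0.003,0,0.5]
    - [-0.417,-0.054,-2.553,0.006,0.003,0,0.5]
    - [-0.476,-0.1,-2.7,0.006,0.004,-0.001,0.5]

```text
time: 25.95
tool_pos: [0.5525, 0.2433, 0.1844]
tcp_rot: [-0.291, 0.712, 0.404, 0.496]
contact_force: [0.5, -0.1, -0.9]
gripper_width: 0.061
```

```bash
python3 - <<'E'
from p import *
p,Rt,o=pose();qn=o['joint_positions'];print(p,qn.round(3),o['contact_force'].round(2))
ql=np.array([-1.112,.646,1.948,1.332,1.308,-1.003]) # lift pose above start spot
Q=qn+(ql-qn)*np.linspace(0,1,21)[:,None];print([fk(x)[0].round(3).tolist() for x in Q[::5]])
print(*joints([qn,ql],[20]),sep=',')
E
```

```text
[0.5524525  0.24331944 0.18441757] [-0.071  0.619  2.203  1.894  1.102 -1.234] [ 0.48 -0.12 -0.95]
[[0.552, 0.243, 0.184], [0.599, 0.106, 0.194], [0.608, -0.042, 0.2], [0.575, -0.19, 0.204], [0.502, -0.327, 0.205]]
[-0.025, 0.007, 0.007, -0.003, 0.024, -0.016],[-0.051, 0.013, 0.013, -0.007, 0.047, -0.034],[-0.076, 0.018, 0.02, -0.011, 0.069, -0.052],[-0.101, 0.023, 0.026, -0.016, 0.09, -0.072],[-0.126, 0.026, 0.033, -0.022, 0.11, -0.093],[-0.151, 0.029, 0.039, -0.028, 0.128, -0.115],[-0.176, 0.032, 0.046, -0.034, 0.146, -0.138],[-0.201, 0.033, 0.053, -0.041, 0.163, -0.162],[-0.226, 0.034, 0.06, -0.049, 0.178, -0.186],[-0.251, 0.034, 0.067, -0.057, 0.191, -0.212],[-0.275, 0.034, 0.074, -0.065, 0.204, -0.238],[-0.3, 0.032, 0.082, -0.074, 0.215, -0.265],[-0.324, 0.031, 0.09, -0.083, 0.224, -0.293],[-0.349, 0.028, 0.099, -0.092, 0.232, -0.321],[-0.373, 0.025, 0.108, -0.102, 0.238, -0.349],[-0.397, 0.021, 0.118, -0.112, 0.242, -0.378],[-0.422, 0.017, 0.129, -0.122, 0.245, -0.407],[-0.446, 0.013, 0.14, -0.132, 0.246, -0.436],[-0.47, 0.007, 0.152, -0.143, 0.246, -0.466],[-0.494, 0.002, 0.164, -0.153, 0.243, -0.495]
```

Request:
send_rows:
  commands:
    - [-0.025,0.007,0.007,-0.003,0.024,-0.016,0.5]
    - [-0.051,0.013,0.013,-0.007,0.047,-0.034,0.5]
    - [-0.076,0.018,0.02,-0.011,0.069,-0.052,0.5]
    - [-0.101,0.023,0.026,-0.016,0.09,-0.072,0.5]
    - [-0.126,0.026,0.033,-0.022,0.11,-0.093,0.5]
    - [-0.151,0.029,0.039,-0.028,0.128,-0.115,0.5]
    - [-0.176,0.032,0.046,-0.034,0.146,-0.138,0.5]
    - [-0.201,0.033,0.053,-0.041,0.163,-0.162,0.5]
    - [-0.226,0.034,0.06,-0.049,0.178,-0.186,0.5]
    - [-0.251,0.034,0.067,-0.057,0.191,-0.212,0.5]
    - [-0.275,0.034,0.074,-0.065,0.204,-0.238,0.5]
    - [-0.3,0.032,0.082,-0.074,0.215,-0.265,0.5]
    - [-0.324,0.031,0.09,-0.083,0.224,-0.293,0.5]
    - [-0.349,0.028,0.099,-0.092,0.232,-0.321,0.5]
    - [-0.373,0.025,0.108,-0.102,0.238,-0.349,0.5]
    - [-0.397,0.021,0.118,-0.112,0.242,-0.378,0.5]
    - [-0.422,0.017,0.129,-0.122,0.245,-0.407,0.5]
    - [-0.446,0.013,0.14,-0.132,0.246,-0.436,0.5]
    - [-0.47,0.007,0.152,-0.143,0.246,-0.466,0.5]
    - [-0.494,0.002,0.164,-0.153,0.243,-0.495,0.5]

```text
time: 27.95
tool_pos: [0.5009, -0.3274, 0.205]
tcp_rot: [-0.148, 0.791, 0.211, 0.555]
contact_force: [-0.0, 0.4, -1.0]
gripper_width: 0.0605
```

```bash
python3 - <<'E'
from p import *
Rg,z=gr(30,20);p,Rt,o=pose();print(p,o['joint_positions'].round(3))
q=[-0.148,0.791,0.212,0.555]  # grasp orientation as measured
Rm=R.from_quat([q[1],q[2],q[3],q[0]])
for dz in(.03,.003,0): print(row([.5016,-.3268,.0449+dz],Rm))
s=snap('scene','s9');t=snap('top','t9')
cv2.imwrite('pics/z9.png',np.hstack([cv2.resize(s['color'][140:260,310:450,::-1],(400,343),interpolation=cv2.INTER_CUBIC),cv2.resize(t['color'][150:290,100:240,::-1],(343,343),interpolation=cv2.INTER_CUBIC)]))
E
```

```text
[ 0.50093806 -0.32740671  0.20497388] [-1.114  0.646  1.949  1.331  1.308 -1.004]
[0.0012, 0.0004, -0.0009, -0.122, -0.0003, 0.0452]
[0.0012, 0.0004, -0.0009, -0.1474, -0.0003, 0.0544]
[0.0012, 0.0004, -0.0009, -0.1502, -0.0003, 0.0554]
```

View pics/z9.png

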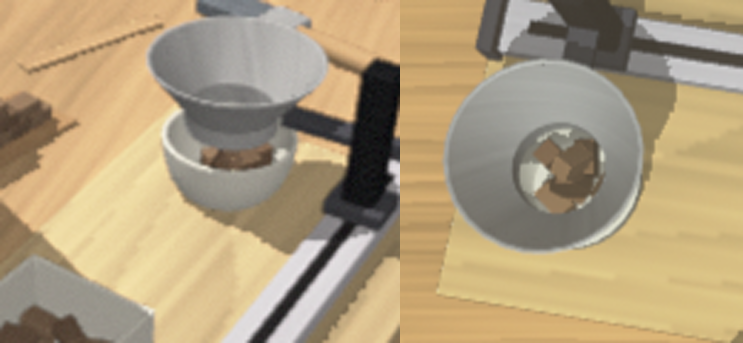

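The bricks lie in the bowl under the spout (235,157), with none stuck in the funnel or on the board. Next I'll lower the beaker to its old spot, release it and back off.

Request:
send_rows:
  commands:
    - [0,0,0,-0.04,0,0.015,0.5]
    - [0,0,0,-0.08,0,0.03,0.5]
    - [0,0,0,-0.12,0,0.045,0.5]
    - [0,0,0,-0.135,0,0.05,0.5]
    - [0,0,0,-0.143,0,0.053,0.5]
    - [0,0,0,-0.148,0,0.0545,0.5]
    - [0,0,0,-0.1505,0,0.0555,0.5]
    - [0,0,0,-0.1505,0,0.0555,0.5]
    - [0,0,0,-0.1505,0,0.0555,0.85]
    - [0,0,0,-0.1505,0,0.0555,1]
    - [0,0,0,-0.1505,0,0.0555,1]
    - [0,0,0,-0.1505,0,0.0555,1]
    - [0,0,0,-0.1505,0,0.0555,1]
    - [0,0,0,-0.1505,0,0.045,1]
    - [0,0,0,-0.1505,0,0.02,1]
    - [0,0,0,-0.1505,0,-0.01,1]
    - [0,0,0,-0.1505,0,-0.04,1]
    - [0,0,0,-0.14,0,-0.07,1]
    - [0,0,0,-0.1,0,-0.08,1]
    - [0,0,0,-0.05,0,-0.08,1]

```text
time: 30.05
tool_pos: [0.4184, -0.3763, 0.1859]
tcp_rot: [-0.146, 0.792, 0.208, 0.555]
contact_force: [0.4, -0.3, -0.3]
gripper_width: 0.0854
```

```bash
python3 - <<'E'
from c import *
p,Rt,o=pose();print(p,o['contact_force'].round(1),o['gripper_width'])
B=snap('top','t10');A=load('top0');s=snap('scene','s10')
b=centre(A,168.4,221.8,.05,.057);f=centre(B,157,213.4,.064,.12);print('bowl-f',(b-f)@uy,(b-f)@ux)
print('cup now');centre(B,501,266,.0325,.08)
# unmoved things: pixel diff in bin and wall boxes, and bowl's visible rim
for n,(x0,y0,x1,y1) in(('bin',(275,205,352,287)),('wall',(125,310,228,380))):
    d=cv2.absdiff(A['color'][y0:y1,x0:x1],B['color'][y0:y1,x0:x1]).max(2);sh,_=cv2.phaseCorrelate(*[np.float64(cv2.cvtColor(X['color'][y0:y1,x0:x1],cv2.COLOR_RGB2GRAY)) for X in(A,B)]);print(n,'changed',(d>40).mean().round(4),'shift px',np.round(sh,2))
cv2.imwrite('pics/z10.png',np.hstack([cv2.resize(s['color'][:,:,::-1],(440,330)),cv2.resize(B['color'][120:420,100:427,::-1],(360,330))]))
E
```

```text
[ 0.41838994 -0.37632566  0.18591156] [ 0.4 -0.3 -0.3] 0.08542796292630599
[0.5575 0.2069 0.0508] r exp 0.05
[0.5581 0.2058 0.0646] r exp 0.064
bowl-f 0.0010514595133429001 -0.0007384232644439136
cup now
[ 0.4827 -0.3388  0.0334] r exp 0.0325
bin changed 0.292 shift px [-0.14 -0.15]
wall changed 0.4469 shift px [ 0.17 -0.29]
```

View pics/z10.png

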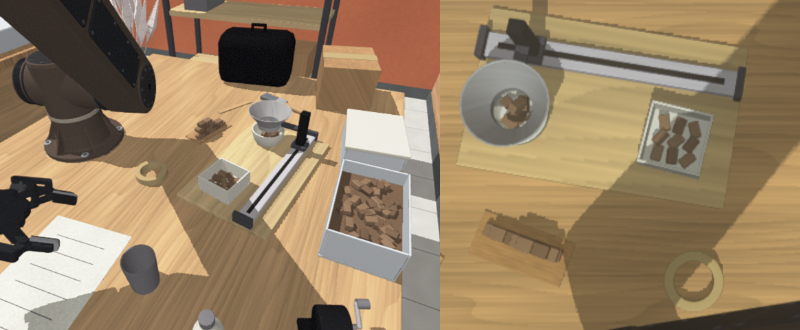

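The final view shows the beaker upright and empty (140,270), the bricks in the bowl under the funnel, and the bin and wall in place. The gripper is clear, so I'll hand in.

```bash
python3 -c "
from rig import manip
print(manip.job_done())"
```

```text
the job is handed in; nothing more can be done
None
```

The job is done and handed in at about 30 s of the 64 s. I moved the funnel along its track by its post, corrected a 3 mm overshoot, and poured the six bricks through it. Then I set the empty beaker back upright near its old spot.

**Last checks**
- **Funnel:** the spout is about 1 mm from the bowl's centre. That centre was measured before the push, because the funnel now covers the bowl. I did not re-measure the bowl itself afterwards, but its visible part looks in place.
- **Bricks:** all visible bricks lie in the bowl. None are in the funnel, on the board or in the beaker. I could not count six separately, but the wrist load fell by 0.67 N, against 0.71 N for six bricks.
- **Beaker:** it stands upright, about 2 mm from where it started, with the gripper clear of it.
- **Bin and wall:** the shift measured between the first and last pictures is at most 0.3 px (about 0.5 mm). The raw pixel comparison did flag 29% of the bin and 45% of the wall as changed; I put that down to the arm's shadow having moved.

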